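Load the weld-fume booth, shut its sash and lock it

ROBOT

A 7-joint arm with a two-finger parallel gripper is mounted at the origin on the work surface. World frame = base frame: x ahead of the robot, y to its left, z up, the work surface at z = 0. Lengths are in m, angles in rad, forces in N, time in s.
With the tool pointing down it reaches from about 0.4 to 0.875 m from the base axis. Payload 19.3 kg.
Tool frame: the origin (TCP) lies midway between the tips of the shut fingers; the grasp point (between the pads) lies 19 mm behind it; z points along the fingers, y is the line along which they close (so a half turn about z gives the same grasp; the last joint's range is limited). The gripper opens to 85 mm and grips with 20 to 120 N. Pads are 22 mm wide; open, the fingers measure 114 mm over their backs; the gripper's body (76 mm by 85 mm) begins 54 mm behind the grasp point. The pads swing forward as they close: fully open they stand 13 mm farther back than shut.
Start: joints at [-1.393, 0.521, -0.036, 1.599, 0.021, 1.021, -0.113], TCP at [0.153, 0.606, 0.231] pointing down, gripper open.
Joint ranges: [-2.91, 2.91], [-0.3, 2.13], [-1.5, 1.42], [0.17, 2.43], [-1.26, 4.41], [0.16, 1.93], [-2.52, 2.52]. Speed limits (rad/s): [1.89, 1.89, 2.39, 2.39, 3.01, 3.01, 3.01].

INTERFACE

Orientations are given as [roll, pitch, yaw] about the fixed x, y, z axes, in that order (R = Rz(yaw) Ry(pitch) Rx(roll)).
In Python, from workcell import bot, camrig, status, workorder gives the robot as it stands (bot), with the cameras (camrig), the readings (status) and the job (workorder).
- The arm moves only by the shell command python3 nudge.py [FORCE], which reads ROWS from standard input. ROWS is one flat JSON list of numbers that holds 1 to 5 rows one after another, with no inner brackets; each row has 7 numbers: the finger opening in m, then dx, dy, dz in normalised numbers (1 is 0.6 m), then a rotation vector rx, ry, rz in fractions of the full range, 1 being 2 pi rad; each row is the pose to reach, as a shift and turn from the pose commanded when the command began, along the tool's axes at that moment; what a row does not reach only later rows make up. A row lasts 1/8 s, in which the tool goes at most 0.0625 m and 0.188 rad, less where a joint would pass 70% of its speed; a pose out of reach is approached as far as the arm can. The fingers move at their own pace and stop on an object; FORCE is the grip in N (left out, the last holds). Time passes only in rows, so rows that do not move let the fingers close. It prints the time, the measured TCP pose, the force, the opening and the grip force at its end. Input that does not fit is refused with a message, and nothing moves.
- status.observe(): the state, without advancing time (a new reading comes with each control period).
- camrig.grab_frame(name): name is "scene" or "top" or "wrist"; returns the picture (384x512x3 uint8, blue, green, red); there is no depth.
- camrig.calibration(name): a dict with "vfov" (degrees; the focal length in pixels is half the picture's height over the tangent of half this angle, whatever the lens; pixels are square), "cx", "cy" (the principal point, pixels), "dist_coeffs" ([k1, k2, p1, p2, k3] as OpenCV has them; the pictures are not rectified), "eye" and "attitude" of the camera in the world. Camera axes: x right, y down, z forward; pixel columns grow to the right and rows downward; lengths in m; the calibration is good to about 2 mm. A picture is of the moment at which its call begins: read the wrist's pose just before it. calibration takes no time and is no camera call; for the wrist camera it gives the pose at the moment of the call.
- workorder.job_done(): hands the job in; it is judged then, once.
The state is a dict: "clock": time; "qpos": joint angles; "qd": joint speeds; "joint_efforts": joint torques, N m; "position": TCP position; "tool_rot": TCP orientation; "force": force on the tool from outside, world axes, zero at the start; "moment": the same for the moment, N m; "grip_width": finger opening in m; "finger_force": force on a finger pad.
Only numpy, scipy, OpenCV 4.12 (cv2) and the standard library are available. Lean on these libraries where they do the work, as an engineer would, in place of code of your own. Each camera call takes 0.05 s, during which the arm holds its last target. There are 200 camera calls.

TASK

Put the fresh weldments that stand on the bench (tube stubs and T-brackets, two to four in all) into the locked fume booth: turn the lock collar open (about a quarter turn back, until its lug points out to the side), slide the sash right up, draw the tray fully out, stand every weldment upright inside the tray's rim, push the tray fully home, then lower the sash gently all the way down and turn the lock collar until its lug is on the red locked mark. Keep the sash up whenever the tray is out, keep the lug swung open whenever the sash is not down, and leave the other tools on the bench where they are.

Things in the scene. Friction and masses are not known exactly. Their poses are not given: they have to be found in the camera images.
- booth: Low fume booth fixed to the bench: blue sides and back, clear flat roof at 150 mm, front towards the robot. Origin: on the bench under the middle of the sash; x points into the booth (away from the robot), y left, z up. Place and yaw vary. Two aluminium guide rails 22 mm square, 210 mm high, stand at y = +-164 mm in the sash's plane x = 0.
- sash (a joint): Vertical sliding clear sash across the booth's front, 304 mm wide. 0 = right down, 0.14 m = right up (upper stop). Counterbalanced, stays where it is left; about 4 N moves it. At 0 its panel spans 20 to 150 mm above the bench; on its lower right corner a yellow ear (y -131 to -226 mm, 14 to 30 mm in front of the plane, 23 to 37 mm above the bench) that rises with it.
- sash_handle (a point): Middle of the sash's orange grip bar, a D handle on top of the sash: bar 14 x 14 mm in section, 140 mm long along the booth's y, carried by two posts 120 mm apart; free space of 33 mm under it, above the sash's top edge. 190 mm above the bench with the sash down, 330 mm with it up.
- tray (a joint): Steel tray that slides out of the booth's front towards the robot (booth -x), under the sash. 0 = home, 0.175 m = fully out (stop). Stays where it is left; about 3 N moves it.
- tray_floor (a point): Middle of the tray's floor, on its upper face (12 mm above the bench); axes parallel to the booth's. Inner floor 110 mm (x) by 300 mm (y), rim 12 mm above the floor, 5 mm thick. At home it lies 75 mm behind the sash's plane, fully out 100 mm in front of it.
- tray_handle (a point): Grip point on the tray's red upright handle plate, 12 mm thick (along the booth's x), 70 mm wide (along y), from about 4 mm to 72 mm above the bench; this point is on its mid-plane 72 mm above the bench, its top edge. It stands 175 mm in front of tray_floor, 100 mm outside the sash's plane when home.
- collar (a joint): Captive brass lock collar with a red lug, on a pedestal at the booth's right front (-y) corner, turning about the vertical. 0 = lug along booth -y (open), growing anticlockwise from above; at 1.57 the lug points along booth +x, over the red mark and the lowered sash's ear (locked); stop at 1.60. Starts locked. Friction 0.08 N m; stays where left.
- collar_grip (a point): On the collar's axis, 83 mm above the bench. The collar is a round brass ring 52 mm across, from 51 to 96 mm above the bench; the lug (14 mm wide, reaching 86 mm from the axis) occupies only its lowest 9 mm (51 to 60 mm).
- stub_a: Tube stub weldment: round base disc 62 mm across and 8 mm thick, solid upright round tube 38 mm across on its middle, 62 mm high in all. Origin: centre of the underside, z up. Starts standing on the bench, any yaw; absent in some runs (None). About 0.3 kg.
- stub_b: Tube stub weldment: round base disc 62 mm across and 8 mm thick, solid upright round tube 38 mm across on its middle, 62 mm high in all. Origin: centre of the underside, z up. Starts standing on the bench, any yaw; absent in some runs (None). About 0.3 kg.
- bracket_a: T-bracket weldment: square base plate 62 x 62 x 8 mm with one upright rib across its middle, 12 mm thick (along its y), 60 mm long (along its x), top of the rib 62 mm above the underside. Origin: centre of the underside, z up. Starts standing on the bench, any yaw; absent in some runs (None). About 0.3 kg.
- bracket_b: T-bracket weldment: square base plate 62 x 62 x 8 mm with one upright rib across its middle, 12 mm thick (along its y), 60 mm long (along its x), top of the rib 62 mm above the underside. Origin: centre of the underside, z up. Starts standing on the bench, any yaw; absent in some runs (None). About 0.3 kg.
- mallet: Mallet lying on the bench, white head 110 x 64 mm, blue grip, 300 mm long; origin under the head. Bystander: leave it where it is.
- clamp: Blue F-clamp lying flat, 240 mm long. Bystander: leave it where it is.
- spray_can: Spray can, 60 mm across, 150 mm high. Bystander: leave it where it is.
- spanner: Spanner, 180 mm long, lying. Bystander: leave it where it is.
- dip_jar: Red-labelled jar, 64 mm across, 70 mm high. Bystander: leave it where it is.
- pipe_offcut: Upright ring of steel pipe, 70 mm across, 60 mm high. Bystander: leave it where it is.
- set_block: Red setting block, 100 x 50 x 30 mm. Bystander: leave it where it is.

How it is judged:
By the outcome, as a careful person would: the job done as asked, in the order asked, and still so for the second after the job is handed in, with the robot touching nothing.
Of stub_a, stub_b, bracket_a, bracket_b only 2 to 4 are there at a start; the rules pass over those that are not, and their reading is None.
At some moment in a run one of stub_a, stub_b, bracket_a, bracket_b may be knocked a few centimetres aside while the robot is not near it.
It also fails if it takes over 210 s, if anything falls off the work surface, if the arm or the gripper's body presses on something with over 40 N, if the wrist force passes 120 N, or if a joint passes its speed limit or range.

## Working session

There is one attempt and no reset: what is moved stays moved. The work goes in short steps, Python scripts to look and compute and a shell command to move; the robot and the scene stay as the last step left them, time stands still between calls to the robot, and variables do not carry over. Pictures are saved under pics/ and viewed, at most 14 in all, crops included, and the job is handed in when it is done.

```bash
ls; mkdir -p pics; cat > h.py <<'E'
import numpy as np, cv2
from workcell import bot, camrig, status, workorder
from scipy.spatial.transform import Rotation as R
def snap(n,f):
    im=camrig.grab_frame(n); cv2.imwrite('pics/'+f,im); return im
E
python3 - <<'E'
from h import *
print(status.observe())
for n in ["scene","top","wrist"]:
    print(n,camrig.calibration(n)); im=snap(n,n+'0.png')
E
```

```text
nudge.py
pics
workcell.py
{'clock': 0.0, 'qpos': array([-1.39320196,  0.52203615, -0.03634744,  1.59998291,  0.02118438,
        1.0211225 , -0.11279461]), 'qd': array([-0.00104887, -0.00133978,  0.00100064, -0.00059551, -0.00181896,
        0.00021306,  0.00160054]), 'joint_efforts': array([-1.98527996e-03, -9.27097178e+01,  1.97877042e+00, -3.69920325e+01,
        1.77738396e-02,  8.09997349e-03,  1.55578709e-05]), 'position': array([0.1532291 , 0.60557767, 0.2307207 ]), 'tool_rot': array([-3.14042955e+00,  6.03487153e-05,  2.89380250e+00]), 'force': array([ 0.5210007 ,  0.04630092, -0.32182574]), 'moment': array([-0.00326918,  0.00635388, -0.04659068]), 'finger_force': 0.0, 'grip_width': 0.08566280299675669}
scene {'vfov': 43.827718165222656, 'cx': 257.84646223389154, 'cy': 192.0499439613546, 'dist_coeffs': array([-0.11712967,  0.        ,  0.        ,  0.        ,  0.        ]), 'eye': array([ 0.2626126 , -0.86420019,  1.37408557]), 'attitude': array([-2.5023432 , -0.01355199, -0.25636198])}
top {'vfov': 49.27967256253757, 'cx': 256.72992994349863, 'cy': 191.74847578876245, 'dist_coeffs': array([-0.14230937,  0.        ,  0.        ,  0.        ,  0.        ]), 'eye': array([ 0.24686491, -0.00695158,  1.53523554]), 'attitude': array([-2.95655518,  0.00517314, -1.57397538])}
wrist {'vfov': 69.83344018093231, 'cx': 255.43490831644058, 'cy': 189.73545108596156, 'dist_coeffs': array([-0.05161164,  0.        ,  0.        ,  0.        ,  0.        ]), 'eye': array([0.08699528, 0.62314054, 0.37378129]), 'attitude': array([2.86577233e+00, 5.94567790e-04, 1.32273956e+00])}
```

View pics/top0.png

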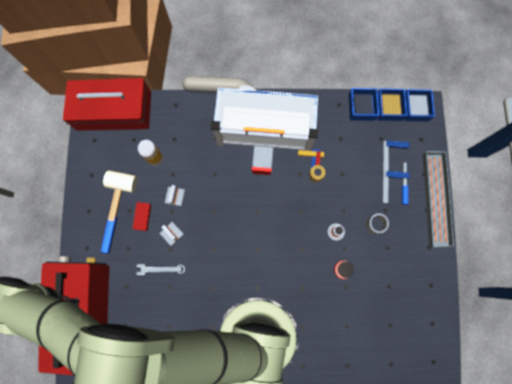

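View pics/scene0.png

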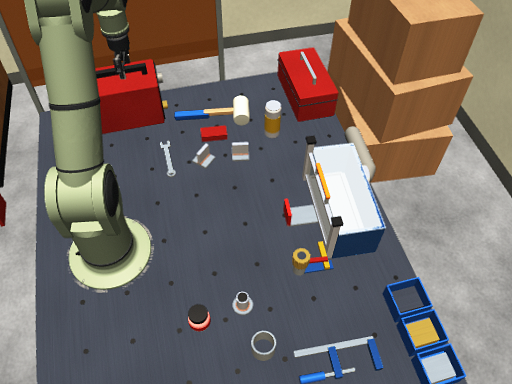

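The top view shows the booth with its orange bar at about (263,131), the red tray handle at (262,170) and the collar at (318,172). There are two brackets at (175,195) and (172,233) and one stub at (336,232). The ring at (379,223) is the pipe offcut and (344,269) is the jar, so there are three weldments.

```bash
cat >> h.py <<'E'
def cal(n):
    c=camrig.calibration(n); f=192/np.tan(np.radians(c['vfov']/2))
    K=np.array([[f,0,c['cx']],[0,f,c['cy']],[0,0,1]])
    return K,np.array(c['dist_coeffs']),np.array(c['eye']),R.from_euler('xyz',c['attitude']).as_matrix()
def ray(px,c):
    K,d,e,A=c
    u=cv2.undistortPoints(np.array(px,float).reshape(-1,1,2),K,d).reshape(-1,2)
    v=np.c_[u,np.ones(len(u))]@A.T
    return e,v
def onz(px,z,c):
    e,v=ray(px,c); return e+v*((z-e[2])/v[:,2])[:,None]
def proj(P,c):
    K,d,e,A=c
    r=A.T; return cv2.projectPoints(np.array(P,float).reshape(-1,1,3),cv2.Rodrigues(r)[0],-r@e,K,d)[0].reshape(-1,2)
def blobs(im,lo,hi,amin=15,roi=None):
    h=cv2.cvtColor(im,cv2.COLOR_BGR2HSV)
    m=cv2.inRange(h,np.array(lo),np.array(hi))
    if lo[0]<0: m|=cv2.inRange(h,np.array((180+lo[0],)+tuple(lo[1:])),np.array((180,)+tuple(hi[1:])))
    if roi: k=np.zeros_like(m); x0,y0,x1,y1=roi; k[y0:y1,x0:x1]=255; m&=k
    n,l,s,c=cv2.connectedComponentsWithStats(m)
    out=[]
    for i in range(1,n):
        if s[i,4]>=amin:
            p=np.argwhere(l==i)[:,::-1].astype(np.float32)
            out.append((s[i,4],c[i],cv2.minAreaRect(p)))
    return sorted(out,key=lambda t:-t[0])
def tool(d):
    "world displacement -> tool axes"
    return R.from_euler('xyz',status.observe()['tool_rot']).as_matrix().T@np.array(d)
E
python3 - <<'E'
from h import *
im=cv2.imread('pics/top0.png'); c=cal('top')
def show(name,lo,hi,z,roi):
    for a,ct,r in blobs(im,lo,hi,8,roi)[:4]:
        b=onz(cv2.boxPoints(r),z,c)[:,:2]
        print(name,a,ct.round(1),onz([ct],z,c)[0].round(3),'size',np.linalg.norm(b[0]-b[1]).round(3),np.linalg.norm(b[1]-b[2]).round(3))
show('bar',(8,150,150),(22,255,255),.197,(230,110,300,150))
show('red',(-8,120,100),(8,255,255),.072,(240,150,290,180))
show('brass',(12,80,80),(28,255,255),.096,(300,160,335,190))
show('lug',(-8,120,100),(8,255,255),.06,(300,145,335,190))
show('ear',(20,120,120),(35,255,255),.037,(290,140,335,163))
show('stub',(0,0,140),(180,70,255),.03,(315,220,358,245))
show('br',(0,0,120),(180,70,255),.03,(155,180,195,250))
E
```

```text
bar 77 [263.8 130.1] [ 0.708 -0.025  0.197] size 0.009 0.128
red 91 [261.2 169.5] [ 0.602 -0.017  0.072] size 0.016 0.073
brass 177 [316.9 173.1] [ 0.583 -0.213  0.096] size 0.054 0.058
lug 47 [317.8 158.3] [ 0.646 -0.224  0.06 ] size 0.015 0.045
ear 90 [306.  152.7] [ 0.674 -0.184  0.037] size 0.063 0.019
ear 13 [322.2 154. ] [ 0.669 -0.244  0.037] size 0.007 0.015
stub 188 [335.4 231.6] [ 0.381 -0.284  0.03 ] size 0.059 0.062
br 349 [170.4 232.6] [0.379 0.313 0.03 ] size 0.069 0.078
br 157 [169.6 193.9] [0.522 0.321 0.03 ] size 0.076 0.031
br 141 [179.2 196.6] [0.512 0.285 0.03 ] size 0.066 0.03
```

The rows are not in the units I measure in: shifts go in shares of 0.6 m and turns go in shares of 2 pi rad. I convert before sending: -0.185 m is -0.3083, -0.167 m is -0.2783.

```bash

echo '[0.085,-0.055,-0.0617,-0.0333,0,0,0,0.085,-0.11,-0.1233,-0.0667,0,0,0,0.085,-0.1667,-0.1833,-0.1,0,0,0,0.085,-0.2217,-0.2467,-0.1333,0,0,0,0.085,-0.2783,-0.3083,-0.1667,0,0,0]' | python3 nudge.py 40
echo '[0.085,-0.055,-0.0617,-0.0233,0,0,0,0.085,-0.11,-0.1233,-0.0467,0,0,0,0.085,-0.1667,-0.1833,-0.07,0,0,0,0.085,-0.2217,-0.2467,-0.0933,0,0,0,0.085,-0.2783,-0.3083,-0.1167,0,0,0]' | python3 nudge.py
echo '[0.085,-0.055,-0.0617,0,0,0,0,0.085,-0.11,-0.1233,0,0,0,0,0.085,-0.1667,-0.1833,0,0,0,0,0.085,-0.2217,-0.2467,0,0,0,0,0.085,-0.2783,-0.3083,0,0,0,0]' | python3 nudge.py
echo '[0.085,0,0,0,0,0,0.0286,0.085,0,0,0,0,0,0.0573,0.085,0,0,0,0,0,0.0859,0.085,0,0,0,0,0,0.1146,0.085,0,0,0,0,0,0.1432]' | python3 nudge.py
echo '[0.085,0,0,0,0,0,0.0286,0.085,0,0,0,0,0,0.0573,0.085,0,0,0,0,0,0.0859,0.085,0,0,0,0,0,0.0859]' | python3 nudge.py
python3 - <<'E'
from h import *
o=status.observe();print(o['position'],o['tool_rot'],o['qpos'],o['clock'])
print(camrig.calibration('wrist')); snap('wrist','w1.png')
E
```

```text
clock: 0.78
position: [0.2704, 0.3839, 0.3319]
tool_rot: [-3.142, -0.0, 2.894]
force: [1.2, 0.8, 0.2]
grip_width: 0.0852
finger_force: 0.0
clock: 1.4
position: [0.3867, 0.1636, 0.4018]
tool_rot: [3.141, 0.0, 2.894]
force: [0.3, -0.0, -0.5]
grip_width: 0.0848
finger_force: 0.0
clock: 2.02
position: [0.5033, -0.0565, 0.4013]
tool_rot: [3.141, 0.0, 2.894]
force: [-0.0, 0.2, 0.7]
grip_width: 0.0848
finger_force: 0.0
clock: 2.65
position: [0.5027, -0.055, 0.4012]
tool_rot: [-3.141, -0.0, 1.988]
force: [0.1, 1.0, -0.3]
grip_width: 0.0849
finger_force: 0.0
clock: 3.15
position: [0.5028, -0.0549, 0.4012]
tool_rot: [-3.141, 0.0, 1.455]
force: [-0.8, 0.3, -0.7]
grip_width: 0.0852
finger_force: 0.0
[ 0.50281131 -0.05489471  0.401185  ] [-3.14132702e+00  1.76116133e-04  1.45474768e+00] [-0.61539889  0.22378392  0.75409153  1.6827618  -0.15824384  1.29798173
  0.05306553] 3.15
{'vfov': 69.83344018093231, 'cx': 255.43490831644058, 'cy': 189.73545108596156, 'dist_coeffs': array([-0.05161164,  0.        ,  0.        ,  0.        ,  0.        ]), 'eye': array([0.51101968, 0.01385691, 0.54414867]), 'attitude': array([ 2.86731156e+00, -1.19218017e-03, -1.16202416e-01])}
```

View pics/w1.png

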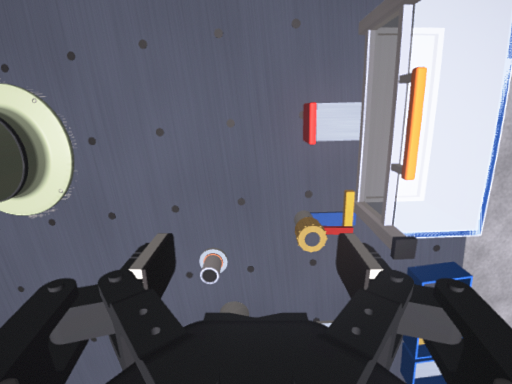

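The wrist view shows the orange bar from (420,68) to (408,180), the red handle top at (310,123), the collar ring at (312,238), the lug at (340,231) and the stub top at (209,274).

```bash
python3 - <<'E'
from h import *
im=cv2.imread('pics/w1.png'); c=cal('wrist')
def show(name,lo,hi,z,roi,n=1):
    for a,ct,r in blobs(im,lo,hi,30,roi)[:n]:
        b=onz(cv2.boxPoints(r),z,c)[:,:2]
        e=[b[1]-b[0],b[2]-b[1]]; e.sort(key=np.linalg.norm)
        print(name,a,r[0],onz([r[0]],z,c)[0].round(4),'size',[np.linalg.norm(x).round(4) for x in e],'ang long',np.degrees(np.arctan2(e[1][1],e[1][0])).round(2))
show('bar',(8,150,100),(20,255,255),.197,(390,50,440,200))
show('handle',(-8,120,150),(8,255,255),.072,(295,90,325,160))
show('ear',(20,120,120),(35,255,255),.037,(335,180,365,235))
show('lug',(-8,120,60),(8,255,255),.06,(320,220,360,240))
show('brass',(10,60,110),(25,255,255),.096,(290,210,335,260))
p=cv2.inRange(cv2.cvtColor(im,cv2.COLOR_BGR2HSV),(0,0,150),(180,80,255))
show('stub',(0,0,150),(180,80,255),.008,(185,240,240,290))
cv2.imwrite('pics/c1.png',np.hstack([cv2.resize(im[200:265,280:360],None,fx=5,fy=5),cv2.resize(im[235:300,180:260],None,fx=5,fy=5)]))
E
```

```text
bar 819 (414.5704040527344, 122.96516418457031) [ 0.7082 -0.0194  0.197 ] size [np.float64(0.0164), np.float64(0.1365)] ang long 86.5
handle 296 (311.9999694824219, 123.0) [ 0.6039 -0.0133  0.072 ] size [np.float64(0.0099), np.float64(0.0691)] ang long -93.42
ear 289 (348.8578796386719, 208.48985290527344) [ 0.6736 -0.1868  0.037 ] size [np.float64(0.017), np.float64(0.0699)] ang long 84.8
lug 203 (338.1241455078125, 230.1103515625) [ 0.6447 -0.2195  0.06  ] size [np.float64(0.0166), np.float64(0.0539)] ang long -3.14
brass 610 (310.20489501953125, 235.25408935546875) [ 0.5847 -0.2062  0.096 ] size [np.float64(0.0552), np.float64(0.0636)] ang long -46.7
stub 241 (213.487060546875, 259.54925537109375) [ 0.3852 -0.2836  0.008 ] size [np.float64(0.0513), np.float64(0.0613)] ang long -22.79
```

View pics/c1.png

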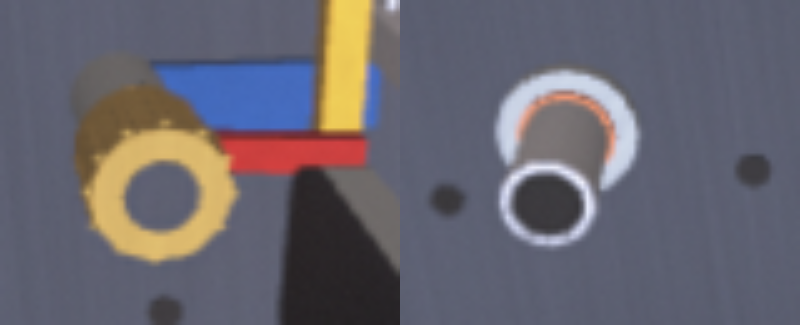

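Scaled: -0.84 rad is -0.1337.

```bash

echo '[0.085,0,0,0,0,0,-0.0286,0.085,0,0,0,0,0,-0.0573,0.085,0,0,0,0,0,-0.0859,0.085,0,0,0,0,0,-0.1146,0.085,0,0,0,0,0,-0.1337]' | python3 nudge.py | grep tool_rot
echo '[0.085,0,0,0,0,0,0]' | python3 nudge.py | grep tool_rot
python3 - <<'E'
from h import *
# same pose as w1 for camera: rebuild from printed calibration
K,d,_,_=cal('wrist')
c=(K,d,np.array([0.51101968,0.01385691,0.54414867]),R.from_euler('xyz',[2.86731156,-1.19218017e-03,-1.16202416e-01]).as_matrix())
p=onz([[312.2,238.6]],.096,c)[0]; print('collar',p)
print('stub',onz([[180+547/5,235+203/5]],.062,c)[0],onz([[180+567/5,235+130/5]],.008,c)[0])
o=status.observe(); print(o['qpos'][6],o['position'],tool(np.r_[p[:2],.12]-o['position']))
b=np.array([.708,-.0194]);u=R.from_euler('z',-.06).as_matrix().T; print('collar in booth',u[:2,:2]@(p[:2]-b))
E
```

```text
tool_rot: [3.142, -0.0, 2.303]
tool_rot: [3.141, -0.0, 2.296]
collar [ 0.5872849  -0.21348215  0.096     ]
stub [ 0.54287318 -0.30694419  0.062     ] [ 0.55809756 -0.30716663  0.008     ]
0.8526835697776726 [ 0.50278545 -0.0551938   0.40131442] [-0.17451772 -0.04184783  0.28129253]
collar in booth [-0.10885993 -0.20097147]
```

Scaled: 0.18 m is 0.3, -0.1745 m is -0.2908.

```bash

echo '[0.085,-0.0967,-0.0233,0.0333,0,0,0,0.085,-0.1933,-0.0467,0.0667,0,0,0,0.085,-0.2908,-0.07,0.1,0,0,0,0.085,-0.2908,-0.07,0.2,0,0,0,0.085,-0.2908,-0.07,0.3,0,0,0]' | python3 nudge.py | grep pos
echo '[0.085,0,0,0.0833,0,0,0,0.085,0,0,0.1667,0,0,0,0.085,0,0,0.1667,0,0,0]' | python3 nudge.py |grep pos
python3 - <<'E'
from h import *
o=status.observe(); print(o['position'],o['force'],tool(np.array([.5873,-.2135,.06])-o['position']))
im=snap('wrist','w2.png')
E
```

```text
position: [0.5867, -0.2145, 0.2193]
position: [0.5851, -0.2131, 0.1186]
[ 0.58509018 -0.21307231  0.11861708] [-0.20098593 -0.36807032  0.10950847] [-0.00204619  0.00157112  0.05860353]
```

View pics/w2.png

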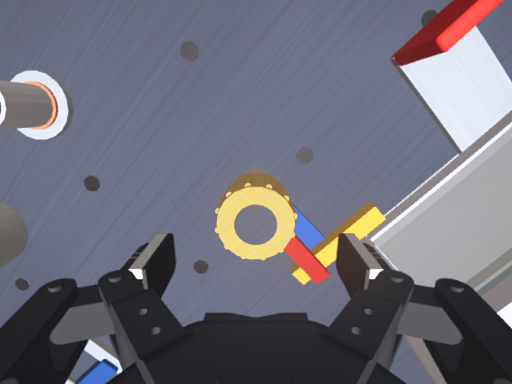

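The collar (256,222) is centred between the fingers. I'll descend, grip and turn.

Scaled: 0.058 m is 0.0967, 0.03 m is 0.05.

```bash

echo '[0.085,-0.0017,0.0025,0.05,0,0,0,0.085,-0.0033,0.0025,0.0967,0,0,0,0.085,-0.0033,0.0025,0.0967,0,0,0,0.03,-0.0033,0.0025,0.0967,0,0,0,0.03,-0.0033,0.0025,0.0967,0,0,0]' | python3 nudge.py 40
echo '[0.03,0,0,0,0,0,0,0.03,0,0,0,0,0,0,0.03,0,0,0,0,0,0]' | python3 nudge.py
```

```text
clock: 5.62
position: [0.5884, -0.2165, 0.0654]
tool_rot: [-3.14, 0.002, 2.293]
force: [-35.1, -24.9, 33.8]
grip_width: 0.0513
finger_force: 28.2
clock: 6.0
position: [0.5882, -0.2167, 0.0656]
tool_rot: [-3.14, 0.002, 2.292]
force: [-13.8, -6.9, 17.8]
grip_width: 0.0513
finger_force: 39.4
```

Scaled: -0.004 m is -0.0067.

```bash

echo '[0.03,0,0,-0.0067,0,0,0,0.03,0,0,-0.0067,0,0,0]' | python3 nudge.py
echo '[0.03,0,0,0,0,0,0.0159,0.03,0,0,0,0,0,0.0318,0.03,0,0,0,0,0,0.0477,0.03,0,0,0,0,0,0.0637,0.03,0,0,0,0,0,0.0796]' | python3 nudge.py 60
echo '[0.03,0,0,0,0,0,0.0159,0.03,0,0,0,0,0,0.0318,0.03,0,0,0,0,0,0.0477,0.03,0,0,0,0,0,0.0637,0.03,0,0,0,0,0,0.0796]' | python3 nudge.py 60
echo '[0.03,0,0,0,0,0,0.0239,0.03,0,0,0,0,0,0.0477,0.03,0,0,0,0,0,0.0716,0.03,0,0,0,0,0,0.0907,0.03,0,0,0,0,0,0.0907]' | python3 nudge.py 60
```

```text
clock: 6.25
position: [0.5879, -0.2164, 0.0666]
tool_rot: [-3.138, 0.001, 2.292]
force: [2.0, -15.9, -35.6]
grip_width: 0.0503
finger_force: 59.3
clock: 6.88
position: [0.5866, -0.217, 0.0666]
tool_rot: [-3.137, 0.002, 1.788]
force: [-8.0, -18.1, -30.7]
grip_width: 0.0505
finger_force: 68.5
clock: 7.5
position: [0.5851, -0.217, 0.0666]
tool_rot: [-3.136, 0.004, 1.287]
force: [-18.9, -16.6, -23.5]
grip_width: 0.0501
finger_force: 69.3
clock: 8.12
position: [0.5849, -0.215, 0.0666]
tool_rot: [-3.136, 0.005, 0.72]
force: [-23.7, -6.8, -10.7]
grip_width: 0.0503
finger_force: 70.4
```

Scaled: -0.09 m is -0.15, -0.04 m is -0.0667.

```bash

echo '[0.085,0,0,0,0,0,0,0.085,0,0,0,0,0,0,0.085,0,0,0,0,0,0,0.085,0,0,-0.0667,0,0,0,0.085,0,0,-0.15,0,0,0]' | python3 nudge.py |grep -A2 pos
echo '[0.085,0,0,-0.0833,0,0,-0.0255,0.085,0,0,-0.1667,0,0,-0.0509,0.085,0,0,-0.25,0,0,-0.0764,0.085,0,0,-0.3333,0,0,-0.1019,0.085,0,0,-0.3333,0,0,-0.1257]' | python3 nudge.py
python3 - <<'E'
from h import *
im=snap('wrist','w3.png'); c=cal('wrist'); o=status.observe()
for n,lo,hi,z in [('bar',(8,150,100),(20,255,255),.197),('lug',(-8,120,60),(8,255,255),.06),('h',(-8,120,150),(8,255,255),.072)]:
    for a,ct,r in blobs(im,lo,hi,60)[:4]: print(n,a,ct.round(),onz([r[0]],z,c)[0].round(4))
print(tool(np.array([.7085,-.0194,.25])-o['position']))
E
```

```text
position: [0.589, -0.214, 0.1582]
tool_rot: [-3.141, 0.001, 0.724]
force: [0.6, 0.1, 0.4]
clock: 9.38
position: [0.59, -0.2152, 0.3614]
tool_rot: [3.136, 0.001, 1.519]
force: [0.5, -0.6, -1.3]
grip_width: 0.0849
finger_force: 0.0
bar 112 [354.  25.] [ 0.6976 -0.0651  0.197 ]
lug 409 [256.  24.] [ 0.6013 -0.0221  0.06  ]
lug 366 [ 85. 207.] [ 0.2866 -0.2888  0.06  ]
lug 234 [252. 191.] [ 0.5825 -0.2711  0.06  ]
lug 82 [353.  28.] [ 0.7427 -0.0298  0.06  ]
h 348 [256.  21.] [ 0.6017 -0.0203  0.072 ]
h 234 [252. 191.] [ 0.5827 -0.2677  0.072 ]
h 145 [ 82. 209.] [ 0.289 -0.288  0.072]
[0.20031234 0.10971084 0.10992244]
```

View pics/w3.png

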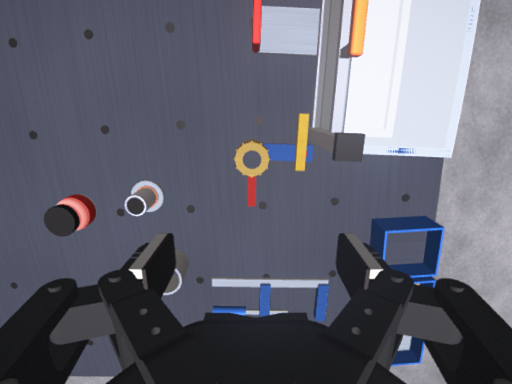

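Lug now points along booth −y (252,191): the collar is open. Next is the sash bar.

Scaled: 0.2 m is 0.3333, 0.11 m is 0.1833.

```bash

echo '[0.085,0.0833,0.045,0,0,0,0,0.085,0.1667,0.0917,0,0,0,0,0.085,0.25,0.1367,0,0,0,0,0.085,0.3333,0.1833,0,0,0,0,0.085,0.3333,0.1833,0.0833,0,0,0]' | python3 nudge.py |grep -A1 pos
echo '[0.06,0,0,0.0667,0,0,0.0013,0.06,0,0,0.0833,0,0,0.0013,0.06,0,0,0.0833,0,0,0.0013]' | python3 nudge.py |grep -A1 pos
python3 - <<'E'
from h import *
im=snap('wrist','w4.png'); c=cal('wrist'); o=status.observe()
for a,ct,r in blobs(im,(8,150,100),(20,255,255),60)[:1]:
    p=onz([r[0]],.197,c)[0]; b=onz(cv2.boxPoints(r),.197,c)
    print(a,r,p,[np.linalg.norm(b[i]-b[i+1]) for i in (0,1)],tool(np.r_[p[:2],.171]-o['position']))
    b=b[:,:2];print(b)
E
```

```text
position: [0.7135, -0.0161, 0.308]
tool_rot: [3.137, -0.001, 1.518]
position: [0.7106, -0.0209, 0.2579]
tool_rot: [3.141, 0.0, 1.505]
1792 ((250.4433135986328, 201.48406982421875), (19.763362884521484, 169.44512939453125), 1.6365771293640137) [ 0.70778619 -0.01881951  0.197     ] [np.float64(0.14132560407169584), np.float64(0.01427119270851662)] [ 0.00206553 -0.00344427  0.08778946]
[[ 0.69171971 -0.09465235]
 [ 0.70697083  0.04584793]
 [ 0.72117884  0.0445065 ]
 [ 0.70871177 -0.09636296]]
```

View pics/w4.png

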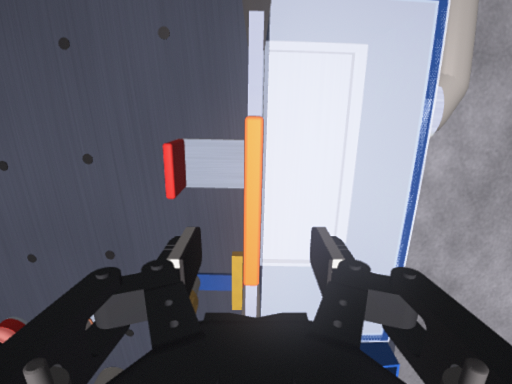

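The orange bar runs from (254,118) to (251,285), between the open fingers. Descend, grip, raise.

Scaled: 0.086 m is 0.1433, -0.003 m is -0.005, 0.02 rad is 0.0032.

```bash

echo '[0.06,0.0033,-0.005,0.075,0,0,0.0032,0.06,0.0033,-0.005,0.1433,0,0,0.0032,0.06,0.0033,-0.005,0.1433,0,0,0.0032,0.0,0.0033,-0.005,0.1433,0,0,0.0032,0.0,0.0033,-0.005,0.1433,0,0,0.0032]' | python3 nudge.py 50
echo '[0.0,0,0,0,0,0,0,0,0,0,0,0,0,0,0,0,0,0,0,0,0]' | python3 nudge.py
echo '[0.0,0,0,-0.0333,0,0,0,0,0,0,-0.0833,0,0,0,0,0,0,-0.1333,0,0,0,0,0,0,-0.1833,0,0,0,0,0,0,-0.2167,0,0,0]' | python3 nudge.py
echo '[0.0,0,0,-0.0117,0,0,0,0,0,0,-0.0233,0,0,0,0,0,0,-0.0233,0,0,0]' | python3 nudge.py
```

```text
clock: 11.1
position: [0.7086, -0.0189, 0.1736]
tool_rot: [3.139, -0.0, 1.486]
force: [0.0, 0.4, -0.2]
grip_width: 0.0246
finger_force: 0.0
clock: 11.48
position: [0.7083, -0.0187, 0.1719]
tool_rot: [3.14, 0.0, 1.486]
force: [5.9, -0.8, 3.5]
grip_width: 0.0129
finger_force: 50.1
clock: 12.1
position: [0.7082, -0.0187, 0.3023]
tool_rot: [3.14, 0.0, 1.486]
force: [11.9, -2.0, -5.3]
grip_width: 0.0128
finger_force: 49.9
clock: 12.48
position: [0.708, -0.0186, 0.3115]
tool_rot: [-3.14, 0.002, 1.485]
force: [23.5, -5.6, -36.6]
grip_width: 0.0132
finger_force: 53.9
```

Scaled: -0.07 m is -0.1167, -0.03 m is -0.05.

```bash

echo '[0.06,0,0,0.0067,0,0,0,0.06,0,0,0.0067,0,0,0,0.06,0,0,0.0067,0,0,0,0.06,0,0,-0.05,0,0,0,0.06,0,0,-0.1167,0,0,0]' | python3 nudge.py |grep -A2 pos
echo '[0.06,0,-0.0833,0,0,0,0,0.06,0,-0.1667,0,0,0,0,0.06,0,-0.25,0.0333,0,0,0,0.06,0,-0.25,0.1333,0,0,0,0.06,0,-0.25,0.2333,0,0,0]' | python3 nudge.py |grep -A2 pos
echo '[0.06,0,0,0,0,0,0]' | python3 nudge.py |grep -A2 pos
python3 - <<'E'
from h import *
im=snap('wrist','w5.png'); c=cal('wrist'); o=status.observe()
for a,ct,r in blobs(im,(-8,120,150),(8,255,255),100)[:3]:
    p=onz([r[0]],.072,c)[0]; b=onz(cv2.boxPoints(r),.072,c)
    print(a,r,p,[np.linalg.norm(b[i]-b[i+1]) for i in (0,1)],tool(np.r_[p[:2],.04]-o['position']))
E
```

```text
position: [0.7073, -0.0184, 0.3862]
tool_rot: [-3.141, 0.0, 1.486]
force: [1.2, 0.1, 0.3]
position: [0.558, -0.0048, 0.2448]
tool_rot: [3.139, -0.002, 1.487]
force: [1.6, 2.2, -0.5]
position: [0.5565, -0.0056, 0.2434]
tool_rot: [-3.137, 0.001, 1.486]
force: [1.2, 0.1, 1.3]
585 ((296.4214782714844, 176.01315307617188), (10.276233673095703, 58.15910720825195), 1.7899105548858643) [ 0.60642119 -0.01358915  0.072     ] [np.float64(0.07046668125130896), np.float64(0.011852808405813688)] [-0.00305656  0.04913851  0.20586056]
```

View pics/w5.png

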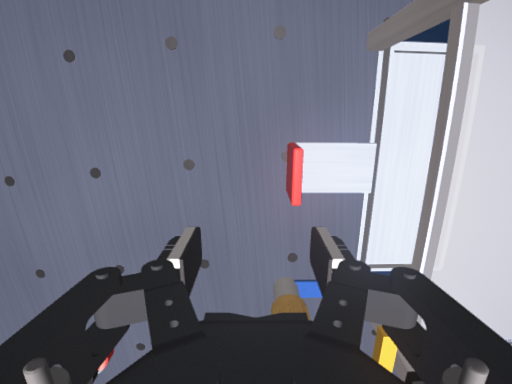

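The tray handle's top is at (296,176) and measures 70 × 12 mm as specified. Grip it and pull.

Scaled: 0.204 m is 0.34, 0.16 m is 0.2667.

```bash

echo '[0.06,-0.005,0.0817,0.0833,0,0,0,0.06,-0.005,0.0817,0.1667,0,0,0,0.06,-0.005,0.0817,0.2667,0,0,0,0.06,-0.005,0.0817,0.34,0,0,0,0.06,-0.005,0.0817,0.34,0,0,0]' | python3 nudge.py |grep -A2 pos
echo '[0.0,0,0,0,0,0,0,0,0,0,0,0,0,0,0,0,0,0,0,0,0,0,0,0,0,0,0,0,0,0,0,0,0,0,0]' | python3 nudge.py
echo '[0,0,-0.0333,0,0,0,0,0,0,-0.0833,0,0,0,0,0,0,-0.1333,0,0,0,0,0,0,-0.2,0,0,0,0,0,0,-0.2667,0,0,0,0]' | python3 nudge.py
echo '[0,0,-0.0133,0,0,0,0,0,0,-0.03,0,0,0,0,0,0,-0.03,0,0,0,0]' | python3 nudge.py
```

```text
position: [0.6072, -0.0131, 0.0416]
tool_rot: [-3.141, 0.0, 1.486]
force: [0.1, 0.2, 0.6]
clock: 15.15
position: [0.6077, -0.0128, 0.0431]
tool_rot: [3.139, -0.001, 1.486]
force: [-2.5, 1.3, 15.9]
grip_width: 0.0108
finger_force: 49.6
clock: 15.78
position: [0.4489, 0.0011, 0.0431]
tool_rot: [3.136, -0.001, 1.486]
force: [7.4, 8.6, 16.1]
grip_width: 0.0113
finger_force: 51.8
clock: 16.15
position: [0.4341, 0.0024, 0.0432]
tool_rot: [3.132, -0.001, 1.486]
force: [18.9, 1.8, 10.5]
grip_width: 0.0109
finger_force: 56.5
```

Scaled: -0.12 m is -0.2, -0.06 m is -0.1.

```bash

echo '[0.06,0,0,0,0,0,0,0.06,0,0,0,0,0,0,0.06,0,0,0,0,0,0,0.07,0,0,-0.1,0,0,0,0.085,0,0,-0.2,0,0,0]' | python3 nudge.py |grep -A2 pos
echo '[0.085,-0.1,-0.0083,-0.0667,0,0,0,0.085,-0.2,-0.0167,-0.0833,0,0,0,0.085,-0.3,-0.0267,-0.0833,0,0,0,0.085,-0.4,-0.0333,-0.0833,0,0,0,0.085,-0.4833,-0.0417,-0.0833,0,0,0]' | python3 nudge.py |grep -A2 pos
echo '[0.085,0,0,0,0,0,0]' | python3 nudge.py |grep -A2 pos
python3 - <<'E'
from h import *
im=snap('wrist','w6.png'); c=cal('wrist'); o=status.observe(); print(o['qpos'])
for a,ct,r in blobs(im,(0,0,150),(180,70,255),60)[:6]: print(a,r,onz([r[0]],.008,c)[0])
snap('top','t2.png')
E
```

```text
position: [0.4286, 0.0015, 0.1625]
tool_rot: [-3.14, 0.001, 1.484]
force: [1.2, 1.3, 1.1]
position: [0.3793, -0.2863, 0.2113]
tool_rot: [3.141, -0.0, 1.486]
force: [1.0, 0.6, 0.6]
position: [0.3773, -0.2893, 0.2115]
tool_rot: [-3.142, 0.002, 1.477]
force: [-0.2, -0.1, 0.4]
[-0.15564343  0.45396523  0.91252129  2.03524245 -0.46894913  0.87315771
  0.92911899]
23804 ((229.93316650390625, 165.15562438964844), (273.53173828125, 213.32469177246094), 70.21891784667969) [ 0.34688764 -0.27956043  0.008     ]
5017 ((439.8999938964844, 24.475759506225586), (106.45860290527344, 53.27976608276367), 2.3137223720550537) [ 0.6084187  -0.13525801  0.008     ]
2251 ((346.8878479003906, 144.26095581054688), (192.06387329101562, 26.72359275817871), 88.7126693725586) [ 0.49635453 -0.26618242  0.008     ]
2055 ((410.4416198730469, 209.81724548339844), (31.633689880371094, 128.24468994140625), 4.085616588592529) [ 0.58371131 -0.36231499  0.008     ]
1561 ((444.7743835449219, 191.53048706054688), (25.288822174072266, 118.60346984863281), 6.340191841125488) [ 0.6298797  -0.34054779  0.008     ]
1203 ((370.0, 160.0), (176.0, 14.0), 90.0) [ 0.52616318 -0.28884028  0.008     ]
```

View pics/w6.png

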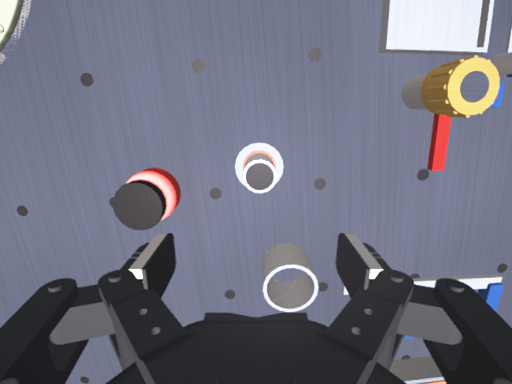

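Stub top is at (260,176), jar at (140,205) and pipe ring at (290,288).

```bash
python3 - <<'E'
from h import *
c=cal('wrist'); o=status.observe()
s=onz([[260,176]],.062,c)[0]; print('stub',s,onz([[259,166.5]],.008,c)[0])
print('pipe',onz([[290.5,288]],.06,c)[0],'jar',onz([[138,205]],.07,c)[0])
print(o['tool_rot'],tool(np.r_[s[:2],.1]-o['position']))
im=cv2.imread('pics/t2.png');c=cal('top')
for a,ct,r in blobs(im,(0,0,130),(180,70,255),60,(155,170,200,260)): print(a,ct,onz([ct],.03,c)[0])
cv2.imwrite('pics/c2.png',cv2.resize(im[170:260,140:260],None,fx=5,fy=5))
E
```

```text
stub [ 0.3848371  -0.28303115  0.062     ] [ 0.38448367 -0.28286393  0.008     ]
pipe [ 0.4108763  -0.42905505  0.06      ] jar [ 0.24846532 -0.30187973  0.07      ]
[-3.14096311e+00 -2.97149962e-04  1.48354689e+00] [0.00259353 0.00555869 0.11112057]
308 [170.41883117 232.78246753] [0.378683   0.31314081 0.03      ]
131 [169.64885496 193.98473282] [0.52159335 0.32057831 0.03      ]
118 [179.09322034 196.83898305] [0.51080598 0.2850742  0.03      ]
```

View pics/c2.png

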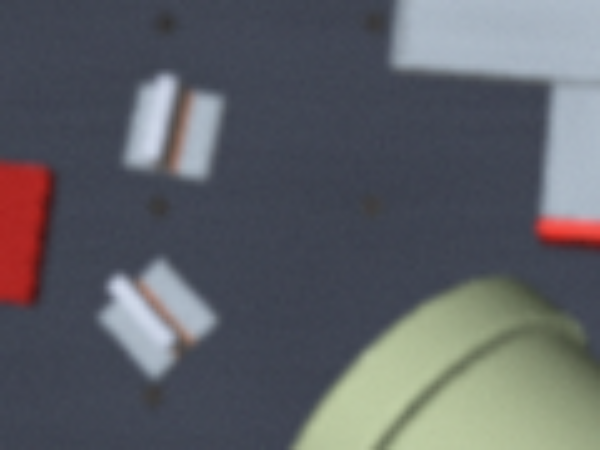

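Scaled: 0.187 m is 0.3117, 0.0055 m is 0.0092.

```bash

echo '[0.085,0.0043,0.0092,0.0833,0,0,0,0.085,0.0043,0.0092,0.1667,0,0,0,0.085,0.0043,0.0092,0.25,0,0,0,0.085,0.0043,0.0092,0.3117,0,0,0,0.085,0.0043,0.0092,0.3117,0,0,0]' | python3 nudge.py |grep -A2 pos
echo '[0.02,0,0,0,0,0,0,0.02,0,0,0,0,0,0,0.02,0,0,0,0,0,0,0.02,0,0,0,0,0,0,0.02,0,0,0,0,0,0]' | python3 nudge.py 50
echo '[0.02,0,0,-0.0667,0,0,0,0.02,0,0,-0.1333,0,0,0,0.02,0,0,-0.2,0,0,0,0.02,0,0,-0.2,0,0,0]' | python3 nudge.py
python3 - <<'E'
from h import *
o=status.observe();print(tool(np.array([.599,-.110,.16])-o['position']))
E
```

```text
position: [0.3849, -0.2809, 0.0229]
tool_rot: [-3.138, -0.002, 1.487]
force: [0.4, 0.0, 1.4]
clock: 18.88
position: [0.3861, -0.2825, 0.0255]
tool_rot: [3.14, -0.0, 1.486]
force: [-2.4, 4.4, 20.5]
grip_width: 0.0369
finger_force: 47.8
clock: 19.38
position: [0.3867, -0.2828, 0.1467]
tool_rot: [3.137, 0.001, 1.486]
force: [-0.3, 0.1, -2.9]
grip_width: 0.037
finger_force: 51.7
[ 0.19011492  0.19702688 -0.01268338]
```

Scaled: 0.197 m is 0.3283, -0.012 m is -0.02.

```bash

echo '[0.02,0.0633,0.065,-0.0083,0,0,0,0.02,0.1267,0.1317,-0.0167,0,0,0,0.02,0.19,0.1967,-0.02,0,0,0,0.02,0.2533,0.2617,-0.02,0,0,0,0.02,0.3167,0.3283,-0.02,0,0,0]' | python3 nudge.py |grep -A2 pos
echo '[0.02,0,0,0,0,0,0,0.02,0,0,0,0,0,0]' | python3 nudge.py |grep -A2 pos
python3 - <<'E'
from h import *
im=snap('wrist','w7.png'); o=status.observe();print(o['position'],tool(np.array([.599,-.110,.040])-o['position']))
E
```

```text
position: [0.5989, -0.1082, 0.1555]
tool_rot: [-3.141, -0.0, 1.486]
force: [1.3, -1.2, -2.2]
position: [0.5972, -0.1102, 0.1555]
tool_rot: [-3.14, 0.0, 1.486]
force: [-1.0, -0.1, -2.5]
[ 0.59707635 -0.11065044  0.15583459] [0.00082841 0.00197088 0.11583266]
```

View pics/w7.png

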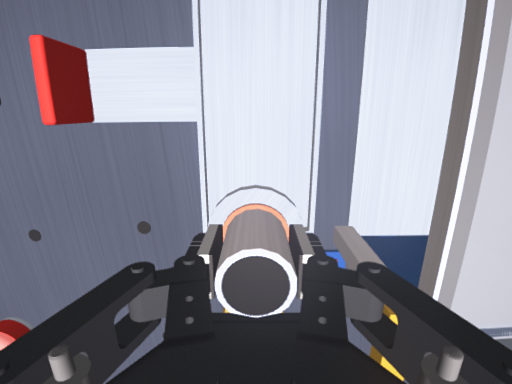

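The stub (256,250) is centred between the tray rims at columns 203 and 315. Lowering it.

```bash

echo '[0.02,0.0017,0.0033,0.0667,0,0,0,0.02,0.0017,0.0033,0.1333,0,0,0,0.02,0.0017,0.0033,0.175,0,0,0,0.02,0.0017,0.0033,0.1917,0,0,0,0.02,0.0017,0.0033,0.1917,0,0,0]' | python3 nudge.py
echo '[0.02,0,0,0.0033,0,0,0,0.06,0,0,0.0033,0,0,0,0.06,0,0,0.0033,0,0,0,0.06,0,0,0.0033,0,0,0]' | python3 nudge.py
```

```text
clock: 20.92
position: [0.5997, -0.1098, 0.0415]
tool_rot: [-3.141, 0.0, 1.485]
force: [0.6, -0.5, -1.6]
grip_width: 0.0368
finger_force: 51.8
clock: 21.42
position: [0.6002, -0.1092, 0.0396]
tool_rot: [3.141, -0.0, 1.486]
force: [0.9, 0.9, -0.6]
grip_width: 0.0598
finger_force: 0.0
```

Scaled: -0.16 m is -0.2667, -0.13 m is -0.2167.

```bash

echo '[0.06,0,0,-0.05,0,0,0,0.06,0,0,-0.1333,0,0,0,0.06,0,0,-0.2167,0,0,0,0.06,0,0,-0.2667,0,0,0]' | python3 nudge.py |grep -A2 pos
echo '[0.085,0.0667,-0.02,0,0,0,0,0.085,0.1333,-0.04,0,0,0,0,0.085,0.2,-0.06,0,0,0,0,0.085,0.2667,-0.08,0,0,0,0,0.085,0.3333,-0.1,0,0,0,0]' | python3 nudge.py |grep -A2 pos
echo '[0.085,0.0667,-0.02,0,0,0,0,0.085,0.1333,-0.04,0,0,0,0,0.085,0.2,-0.06,0,0,0,0,0.085,0.2667,-0.08,0,0,0,0,0.085,0.3333,-0.1,0,0,0,0]' | python3 nudge.py |grep -A2 pos
echo '[0.085,0,0,0,0,0,0,0.085,0,0,0,0,0,0]' | python3 nudge.py |grep -A2 pos
python3 - <<'E'
from h import *
im=snap('wrist','w8.png'); o=status.observe();print(o['qpos'])
E
```

```text
position: [0.6004, -0.1094, 0.2018]
tool_rot: [3.139, -0.0, 1.485]
force: [1.0, 0.5, 0.3]
position: [0.5568, 0.0966, 0.1995]
tool_rot: [3.141, -0.0, 1.486]
force: [0.5, 0.2, 0.0]
position: [0.514, 0.3009, 0.1995]
tool_rot: [3.141, -0.0, 1.486]
force: [0.3, 0.3, 0.4]
position: [0.5146, 0.2988, 0.1994]
tool_rot: [3.141, 0.0, 1.485]
force: [0.4, -1.2, -0.1]
[-1.20526653  0.69979299  0.92067389  1.74538718 -0.64174466  1.02753678
 -0.13459517]
```

View pics/w8.png

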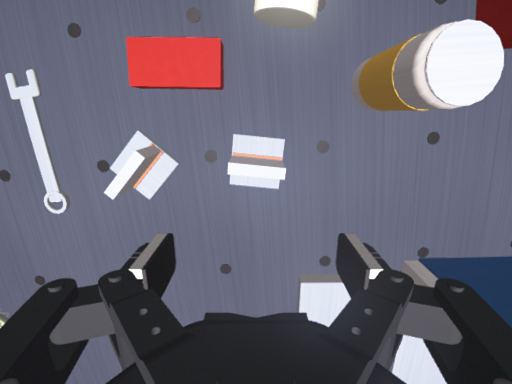

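The near bracket's rib runs along x at about (257,168). The second bracket is at (141,165) with a diagonal rib. The red set block is at (175,62).

```bash
python3 - <<'E'
from h import *
im=cv2.imread('pics/w8.png'); c=cal('wrist'); o=status.observe()
print(im[130:195,257].tolist()[::2])
a=cv2.resize(im[120:200,90:190],None,fx=4,fy=4,interpolation=cv2.INTER_CUBIC);b=cv2.resize(im[120:200,210:310],None,fx=4,fy=4,interpolation=cv2.INTER_CUBIC)
cv2.imwrite('pics/c3.png',np.hstack([a,b]))
for n,P in [('1',[[229.5,165],[286.5,169]])]: pass
E
```

```text
[[137, 116, 111], [137, 115, 110], [135, 114, 110], [209, 189, 183], [247, 236, 230], [246, 235, 229], [247, 236, 230], [247, 236, 230], [248, 237, 231], [248, 237, 232], [248, 237, 231], [248, 237, 231], [234, 222, 222], [147, 180, 248], [149, 154, 189], [147, 142, 147], [145, 141, 146], [157, 149, 153], [255, 249, 247], [254, 250, 248], [254, 250, 248], [254, 249, 248], [254, 249, 248], [253, 248, 246], [247, 236, 230], [246, 235, 230], [247, 235, 229], [247, 235, 229], [237, 221, 212], [144, 121, 116], [146, 122, 118], [146, 122, 118], [144, 122, 117]]
```

View pics/c3.png

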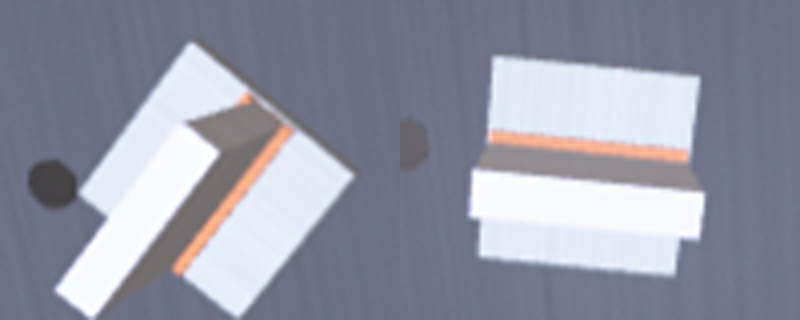

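```bash
python3 - <<'E'
from h import *
c=cal('wrist'); o=status.observe()
for q in ([[227.5,162],[285.75,168.25],[284.75,180],[227.25,174]],[[136.5,150.5],[144.75,158],[113.5,199.5],[103.75,192.5]]):
    P=onz(q,.062,c)[:,:2]; m=P.mean(0); e=[P[1]-P[0],P[2]-P[1]]; L=max(e,key=np.linalg.norm)
    a=np.arctan2(L[1],L[0]); print(m,[np.linalg.norm(x).round(4) for x in e],'rib angle',a, 'yaw tool',o['tool_rot'][2], tool(np.r_[m,.026]-o['position']))
E
```

```text
[0.51728175 0.30873025] [np.float64(0.0606), np.float64(0.0126)] rib angle -0.1951856129335222 yaw tool 1.4844763168678465 [0.01047404 0.00164276 0.1734589 ]
[0.37780525 0.31622895] [np.float64(0.0111), np.float64(0.0599)] rib angle -2.375896105490928 yaw tool 1.4844763168678465 [ 0.00592015 -0.13796092  0.17343294]
```

The rows are not in the units I measure in: shifts go in shares of 0.6 m and turns go in shares of 2 pi rad. I convert before sending: 0.06 m is 0.1, 0.0105 m is 0.0175, -0.18 rad is -0.0286.

```bash

echo '[0.085,0.0175,0.0027,0.0333,0,0,-0.0286,0.085,0.0175,0.0027,0.0667,0,0,-0.0573,0.085,0.0175,0.0027,0.1,0,0,-0.0859,0.085,0.0175,0.0027,0.1,0,0,-0.1146,0.085,0.0175,0.0027,0.1,0,0,-0.1432]' | python3 nudge.py |grep -A2 pos
echo '[0.07,0,0,0,0,0,-0.0286,0.05,0,0,0,0,0,-0.0573,0.05,0,0,0,0,0,-0.0859,0.05,0,0,0,0,0,-0.0891,0.05,0,0,0,0,0,-0.0891]' | python3 nudge.py |grep -A2 pos
python3 - <<'E'
from h import *
im=snap('wrist','w9.png'); o=status.observe();print(o['qpos'][6],o['position'],o['tool_rot'],tool(np.r_[.5173,.3087,.026]-o['position']))
c=cal('wrist')
for a,ct,r in blobs(im,(0,0,248),(180,30,255),60)[:4]:
    P=onz(cv2.boxPoints(r),.062,c)[:,:2]; e=[P[1]-P[0],P[2]-P[1]]; L=max(e,key=np.linalg.norm)
    print(a,r,P.mean(0),[np.linalg.norm(x).round(4) for x in e],np.arctan2(L[1],L[0]))
E
```

```text
position: [0.5175, 0.3084, 0.1394]
tool_rot: [-3.141, 0.0, 2.39]
force: [-0.1, -0.0, 0.0]
position: [0.5172, 0.3092, 0.1394]
tool_rot: [3.141, 0.0, 2.941]
force: [-0.8, -0.5, -0.2]
1.067006435874622 [0.51709373 0.30945355 0.13932212] [-3.14148255e+00  3.02494563e-05  2.94176392e+00] [-0.00034832 -0.00068513  0.11332221]
4513 ((467.5, 200.5), (57.0, 87.0), 90.0) [0.55859294 0.49144176] [np.float64(0.079), np.float64(0.0551)] 1.3764594468892726
1049 ((231.30001831054688, 15.099998474121094), (73.00001525878906, 16.999998092651367), 36.869895935058594) [0.37998478 0.32042465] [np.float64(0.0116), np.float64(0.0506)] 0.7610253821788819
916 ((254.89785766601562, 194.58682250976562), (67.0823974609375, 13.46929931640625), 88.91908264160156) [0.51627849 0.30979167] [np.float64(0.0109), np.float64(0.0587)] -0.17590699122577946
```

Scaled: 0.113 m is 0.1883, 0.08 m is 0.1333.

```bash

echo '[0.05,0,0,0.0667,0,0,0,0.05,0,0,0.1333,0,0,0,0.05,0,0,0.1883,0,0,0,0.05,0,0,0.1883,0,0,0,0.0,0,0,0.1883,0,0,0]' | python3 nudge.py |grep -A2 pos
echo '[0,0,0,0,0,0,0,0,0,0,0,0,0,0,0,0,0,0,0,0,0,0,0,0,0,0,0,0]' | python3 nudge.py 50
echo '[0,0,0,-0.05,0,0,0,0,0,0,-0.1167,0,0,0,0,0,0,-0.2,0,0,0,0,0,0,-0.2167,0,0,-0.0172,0,0,0,-0.2167,0,0,-0.0172]' | python3 nudge.py
python3 - <<'E'
from h import *
o=status.observe();print(o['qpos'][6],tool(np.array([.615,.082,.16])-o['position']))
E
```

```text
position: [0.5176, 0.31, 0.0275]
tool_rot: [3.141, 0.001, 2.945]
force: [0.2, 0.0, 0.4]
clock: 25.9
position: [0.5176, 0.3103, 0.0278]
tool_rot: [3.14, 0.001, 2.945]
force: [-0.9, -1.4, 8.3]
grip_width: 0.0113
finger_force: 49.7
clock: 26.52
position: [0.5172, 0.3102, 0.1577]
tool_rot: [3.14, 0.001, 3.053]
force: [-0.3, 0.1, -3.6]
grip_width: 0.0117
finger_force: 49.7
1.148661941909617 [-0.11753258 -0.21871924 -0.0025396 ]
```

Scaled: -0.219 m is -0.365, -0.176 m is -0.2933.

```bash

echo '[0,-0.04,-0.0733,0,0,0,0,0,-0.08,-0.1467,0,0,0,0,0,-0.12,-0.22,0,0,0,0,0,-0.16,-0.2933,0,0,0,0,0,-0.1958,-0.365,0,0,0,0]' | python3 nudge.py |grep -A2 pos
echo '[0,0,0,0,0,0,0,0,0,0,0,0,0,0]' | python3 nudge.py |grep -A2 pos
python3 - <<'E'
from h import *
im=snap('wrist','w10.png'); o=status.observe();print(o['position'],tool(np.array([.615,.082,.040])-o['position']))
E
```

```text
position: [0.6148, 0.0798, 0.1555]
tool_rot: [-3.141, -0.001, 3.051]
force: [0.3, 1.0, -4.0]
position: [0.6142, 0.0818, 0.1555]
tool_rot: [3.142, -0.001, 3.052]
force: [-0.5, 1.1, -4.3]
[0.61419635 0.08243457 0.15565422] [-0.00097828 -0.00038863  0.11565303]
```

View pics/w10.png

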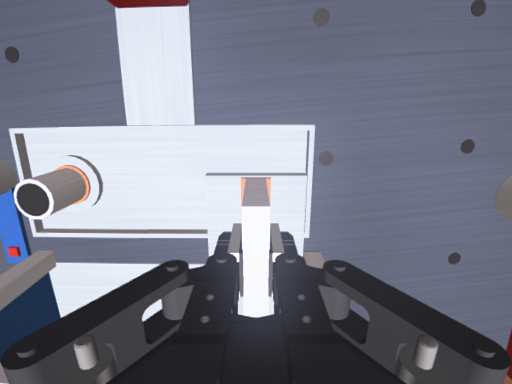

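The stub stands in the tray at (60,190). The bracket hangs over the tray's left end with a rim at column 310, and the geometry gives about 23 mm of margin. Lowering it.

Scaled: 0.1145 m is 0.1908, 0.105 m is 0.175.

```bash

echo '[0,-0.0017,0.005,0.0667,0,0,0,0,-0.0017,0.005,0.1333,0,0,0,0,-0.0017,0.005,0.175,0,0,0,0,-0.0017,0.005,0.1908,0,0,0,0,-0.0017,0.005,0.1908,0,0,0]' | python3 nudge.py
echo '[0,0,0,0.0033,0,0,0,0.04,0,0,0.0033,0,0,0,0.04,0,0,0.0033,0,0,0,0.04,0,0,0.0033,0,0,0,0.04,0,0,-0.05,0,0,0]' | python3 nudge.py
echo '[0.04,0,0,-0.0833,0,0,0,0.05,0,0,-0.1667,0,0,0,0.06,0,0,-0.2167,0,0,0,0.06,0,0,-0.2167,0,0,0]' | python3 nudge.py |grep -A2 pos
python3 - <<'E'
from h import *
o=status.observe(); print(o['qpos'][6],tool(np.array([.378,.316,.20])-o['position']))
E
```

```text
clock: 28.08
position: [0.616, 0.0849, 0.0419]
tool_rot: [3.142, -0.0, 3.054]
force: [-1.2, -0.2, -2.9]
grip_width: 0.0115
finger_force: 50.1
clock: 28.7
position: [0.6148, 0.0842, 0.0706]
tool_rot: [-3.141, -0.003, 3.054]
force: [-0.4, 0.5, 1.5]
grip_width: 0.0397
finger_force: 0.0
position: [0.617, 0.0844, 0.2042]
tool_rot: [3.14, 0.004, 3.054]
force: [0.8, -0.2, -0.2]
1.5241793843615594 [0.25846579 0.20972109 0.00355658]
```

Scaled: 0.13 m is 0.2167, 0.105 m is 0.175.

```bash

echo '[0.06,0.0583,0.0467,0,0,0,0,0.06,0.1167,0.0933,0,0,0,0,0.06,0.1667,0.14,0,0,0,0,0.06,0.2167,0.175,0,0,0,0]' | python3 nudge.py |grep -A2 pos
echo '[0.06,0.05,0.0417,0,0,0,-0.0286,0.06,0.1,0.0833,0,0,0,-0.0573,0.06,0.15,0.125,0,0,0,-0.0859,0.06,0.2133,0.175,0.05,0,0,-0.1146,0.06,0.2133,0.175,0.1,0,0,-0.1358]' | python3 nudge.py |grep -A2 pos
echo '[0.05,0,0,0,0,0,0,0.05,0,0,0,0,0,0]' | python3 nudge.py |grep -A2 pos
python3 - <<'E'
from h import *
im=snap('wrist','w11.png'); o=status.observe();print(o['qpos'][6],o['position'],o['tool_rot'])
c=cal('wrist')
for a,ct,r in blobs(im,(0,0,248),(180,30,255),60)[:4]:
    P=onz(cv2.boxPoints(r),.062,c)[:,:2]; e=[P[1]-P[0],P[2]-P[1]]; L=max(e,key=np.linalg.norm);m=P.mean(0)
    print(a,r,m,[np.linalg.norm(x).round(4) for x in e],np.arctan2(L[1],L[0]),tool(np.r_[m,.026]-o['position']))
E
```

```text
position: [0.4943, 0.2014, 0.201]
tool_rot: [-3.141, -0.001, 3.054]
force: [0.0, 0.3, -0.7]
position: [0.3746, 0.3186, 0.1406]
tool_rot: [3.14, -0.0, -2.366]
force: [1.0, -0.3, -0.6]
position: [0.3781, 0.3157, 0.1424]
tool_rot: [-3.141, 0.0, -2.381]
force: [0.1, -0.4, -0.7]
1.6709585861868037 [0.37823113 0.31592676 0.14262924] [-3.14137735e+00  9.35369365e-04 -2.38030080e+00]
3618 ((257.5, 189.5), (77.0, 61.0), 90.0) [0.37439717 0.31463159] [np.float64(0.0496), np.float64(0.0678)] 0.7933582318116541 [0.00377815 0.00173236 0.11662539]
3411 ((370.979736328125, 108.69058227539062), (173.85227966308594, 37.689125061035156), 46.68468475341797) [0.26307884 0.33741271] [np.float64(0.0269), np.float64(0.1425)] 1.6107227923469598 [0.0686508  0.09501839 0.11654463]
239 ((6.5, 201.0), (30.0, 13.0), 90.0) [0.53692137 0.15804489] [np.float64(0.0127), np.float64(0.0292)] 0.5100984961270842 [-0.00585803 -0.22374635  0.11668295]
175 ((365.25, 345.75), (15.55634880065918, 13.435027122497559), 45.0) [0.4181109  0.51142145] [np.float64(0.0148), np.float64(0.0202)] 1.501287049492767 [-0.16362504  0.11404128  0.1167578 ]
```

View pics/w11.png

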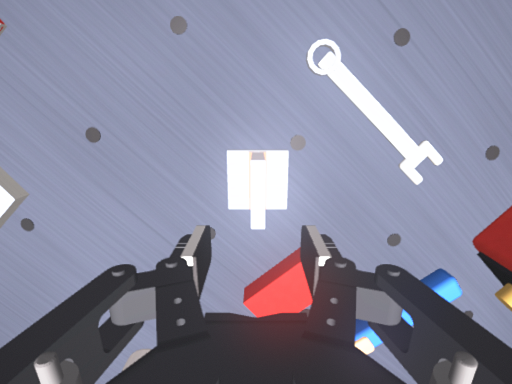

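The rib is at column 258, rows 160–229, centred between the fingers, and the set block is clear.

Scaled: 0.1155 m is 0.1925, 0.08 m is 0.1333.

```bash

echo '[0.05,0,0,0.0667,0,0,0,0.05,0,0,0.1333,0,0,0,0.05,0,0,0.1925,0,0,0,0.05,0,0,0.1925,0,0,0,0.0,0,0,0.1925,0,0,0]' | python3 nudge.py |grep -A2 pos
echo '[0,0,0,0,0,0,0,0,0,0,0,0,0,0,0,0,0,0,0,0,0,0,0,0,0,0,0,0]' | python3 nudge.py 50
echo '[0,0,0,-0.05,0,0,0,0,0,0,-0.1333,0,0,0.0159,0,0,0,-0.2167,0,0,0.0446,0,0,0,-0.225,0,0,0.0732,0,0,0,-0.225,0,0,0.1019]' | python3 nudge.py
echo '[0,0,0,0,0,0,0.0286,0,0,0,0,0,0,0.0339,0,0,0,0,0,0,0.0339]' | python3 nudge.py
python3 - <<'E'
from h import *
o=status.observe();print(o['qpos'][6],tool(np.array([.607,-.010,.16])-o['position']))
snap('top','t3.png')
E
```

```text
position: [0.3783, 0.3165, 0.0278]
tool_rot: [-3.141, 0.002, -2.378]
force: [-0.0, -0.4, -0.5]
clock: 31.75
position: [0.3781, 0.3168, 0.0278]
tool_rot: [3.141, 0.002, -2.377]
force: [-1.3, -0.5, 13.3]
grip_width: 0.0112
finger_force: 52.8
clock: 32.38
position: [0.3775, 0.3167, 0.163]
tool_rot: [3.139, 0.001, -3.022]
force: [-0.3, -0.2, -2.8]
grip_width: 0.0115
finger_force: 50.2
clock: 32.75
position: [0.3773, 0.3163, 0.1616]
tool_rot: [3.141, 0.0, 3.057]
force: [-0.0, 0.2, -3.1]
grip_width: 0.0112
finger_force: 50.2
0.9883871136256618 [-0.25637206 -0.30572074  0.00150694]
```

Scaled: -0.155 m is -0.2583, -0.13 m is -0.2167.

```bash

echo '[0,-0.055,-0.065,0,0,0,0,0,-0.11,-0.13,0,0,0,0,0,-0.165,-0.195,0,0,0,0,0,-0.2167,-0.2583,0,0,0,0]' | python3 nudge.py |grep -A2 pos
echo '[0,-0.055,-0.065,0,0,0,0,0,-0.11,-0.13,0,0,0,0,0,-0.165,-0.195,0,0,0,0,0,-0.21,-0.2517,0,0,0,0,0,-0.21,-0.2517,0,0,0,0]' | python3 nudge.py |grep -A2 pos
echo '[0,0,0,0.0667,0,0,0,0,0,0,0.1333,0,0,0,0,0,0,0.1333,0,0,0]' | python3 nudge.py |grep -A2 pos
python3 - <<'E'
from h import *
im=snap('wrist','w12.png'); o=status.observe();print(o['position'],tool(np.array([.607,-.010,.040])-o['position']))
E
```

```text
position: [0.4942, 0.1488, 0.1615]
tool_rot: [3.141, 0.0, 3.056]
force: [-0.5, 0.5, -2.0]
position: [0.6065, -0.0151, 0.1613]
tool_rot: [-3.14, 0.001, 3.052]
force: [-0.9, 0.5, -2.9]
position: [0.6038, -0.0107, 0.0793]
tool_rot: [-3.141, -0.005, 3.056]
force: [0.6, -0.2, -2.3]
[ 0.60506409 -0.01101343  0.08123866] [-0.00191438  0.00118291  0.04123516]
```

View pics/w12.png

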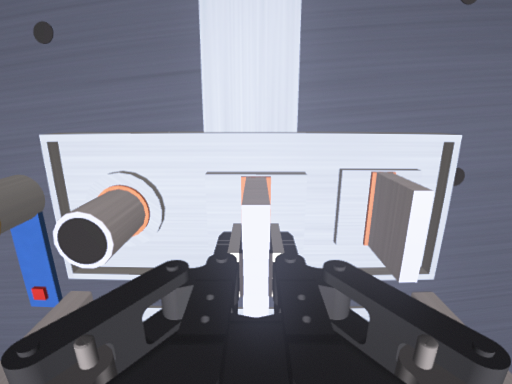

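The stub (115,210) and first bracket (390,215) stand inside the rim, and the held one is in the middle. I've now viewed 16 pictures, over the limit of 14, so from here I'll use numeric checks only.

Scaled: 0.041 m is 0.0683, 0.035 m is 0.0583.

```bash

echo '[0,-0.0033,0.0017,0.0333,0,0,0,0,-0.0033,0.0017,0.0583,0,0,0,0,-0.0033,0.0017,0.0683,0,0,0,0,-0.0033,0.0017,0.0683,0,0,0]' | python3 nudge.py
echo '[0.04,0,0,0,0,0,0,0.04,0,0,0,0,0,0,0.04,0,0,0,0,0,0,0.04,0,0,-0.0333,0,0,0,0.04,0,0,-0.0833,0,0,0]' | python3 nudge.py
echo '[0.05,0,0,-0.0833,0,0,0,0.06,0,0,-0.1667,0,0,0,0.06,0,0,-0.2,0,0,0,0.06,0,0,-0.2,0,0,0]' | python3 nudge.py |grep -A2 pos
python3 - <<'E'
from h import *
o=status.observe(); print(o['qpos'][6],o['position'],tool(np.array([.433,.0024,.20])-o['position']))
im=snap('wrist','w13.png');c=cal('wrist')
for a,ct,r in blobs(im,(0,0,248),(180,30,255),150)[:6]: print('white',a,r[1],onz([r[0]],.074,c)[0])
for a,ct,r in blobs(im,(-8,120,150),(8,255,255),100)[:3]: print('red',a,r[1],onz([r[0]],.072,c)[0])
im=snap('top','t4.png');c=cal('top')
for a,ct,r in blobs(im,(-8,120,150),(8,255,255),20,(230,150,300,260))[:3]: print('red',a,r[1],onz([r[0]],.072,c)[0])
E
```

```text
clock: 34.85
position: [0.6079, -0.0104, 0.0403]
tool_rot: [-3.142, 0.0, 3.054]
force: [0.4, -0.1, -2.2]
grip_width: 0.0111
finger_force: 50.5
clock: 35.48
position: [0.6074, -0.0105, 0.0915]
tool_rot: [-3.141, -0.001, 3.054]
force: [0.4, 0.2, 0.5]
grip_width: 0.0398
finger_force: 0.0
position: [0.6084, -0.0104, 0.213]
tool_rot: [3.141, 0.004, 3.054]
force: [0.3, -0.6, -0.7]
1.6862803634301309 [ 0.60838353 -0.01038721  0.21302449] [ 0.1758735  -0.0026954   0.01240075]
white 9444 (75.78466033935547, 238.01414489746094) [ 0.59822343 -0.0131283   0.074     ]
white 1006 (246.99996948242188, 92.99998474121094) [ 0.59526558 -0.01880388  0.074     ]
white 1003 (107.0, 17.0) [ 0.68911448 -0.01666826  0.074     ]
white 664 (15.964560508728027, 46.09767150878906) [0.60158857 0.05370473 0.074     ]
white 633 (64.26432037353516, 13.459193229675293) [ 0.515712   -0.00991979  0.074     ]
white 524 (31.202856063842773, 85.05696105957031) [ 0.71978225 -0.05217442  0.074     ]
red 297 (12.0, 25.0) [ 0.57839789 -0.2721936   0.072     ]
red 221 (2.0, 74.0) [4.40733758e-01 2.09408469e-04 7.20000000e-02]
red 41 (11.163125038146973, 3.348937749862671) [ 0.43343145 -0.01670977  0.072     ]
```

Scaled: 0.176 m is 0.2933, 0.16 m is 0.2667, 0.9 rad is 0.1432.

```bash

echo '[0.06,0.0667,0,0,0,0,0.0286,0.06,0.1333,0,0,0,0,0.0573,0.06,0.2,-0.0017,0,0,0,0.0859,0.06,0.2667,-0.0033,0,0,0,0.1146,0.06,0.2933,-0.0045,0,0,0,0.1432]' | python3 nudge.py |grep -A2 pos
echo '[0.06,0,0,0,0,0,0.0286,0.06,0,0,0,0,0,0.0573,0.06,0,0,0,0,0,0.0859,0.06,0,0,0,0,0,0.1066,0.06,0,0,0,0,0,0.1066]' | python3 nudge.py |grep -A2 pos
python3 - <<'E'
from h import *
o=status.observe(); print(o['qpos'][6],o['position'],o['tool_rot'])
im=snap('wrist','w14.png');c=cal('wrist')
for a,ct,r in blobs(im,(-8,120,150),(8,255,255),100)[:3]:
    p=onz([r[0]],.072,c)[0];b=onz(cv2.boxPoints(r),.072,c);print('red',a,r,p,[np.linalg.norm(b[i]-b[i+1]) for i in (0,1)],tool(np.r_[p[:2],.041]-o['position']))
E
```

```text
position: [0.4297, 0.0025, 0.2097]
tool_rot: [-3.14, -0.002, 2.148]
force: [0.4, 0.3, 0.0]
position: [0.4317, 0.0024, 0.2098]
tool_rot: [-3.141, 0.001, 1.484]
force: [-0.9, -0.0, -0.1]
0.3008908395536826 [0.4317208  0.0023913  0.20981421] [-3.14051933e+00  1.29798626e-03  1.48446484e+00]
red 731 ((258.5, 180.5), (63.0, 11.0), 90.0) [0.43550092 0.00224352 0.072     ] [np.float64(0.01121497182007339), np.float64(0.06828585889279871)] [0.0003228  0.00392759 0.1688106 ]
```

Scaled: 0.168 m is 0.28, 0.15 m is 0.25.

```bash

echo '[0.06,0,0.005,0.0833,0,0,0,0.06,0,0.005,0.1667,0,0,0,0.06,0,0.005,0.25,0,0,0,0.06,0,0.005,0.28,0,0,0,0.06,0,0.005,0.28,0,0,0]' | python3 nudge.py |grep -A2 pos
echo '[0,0,0,0,0,0,0,0,0,0,0,0,0,0,0,0,0,0,0,0,0,0,0,0,0,0,0,0,0,0,0,0,0,0,0]' | python3 nudge.py 50
echo '[0,0,0.0167,0,0,0,0,0,0,0.05,0,0,0,0,0,0,0.0833,0,0,0,0,0,0,0.1167,0,0,0,0,0,0,0.15,0,0,0,0]' | python3 nudge.py
echo '[0,0,0.0333,0,0,0,0,0,0,0.0667,0,0,0,0,0,0,0.1,0,0,0,0,0,0,0.125,0,0,0,0,0,0,0.1367,0,0,0,0]' | python3 nudge.py
echo '[0,0,0.005,0,0,0,0,0,0,0.01,0,0,0,0,0,0,0.01,0,0,0,0]' | python3 nudge.py
```

```text
position: [0.4344, 0.0017, 0.0415]
tool_rot: [-3.139, 0.0, 1.485]
force: [0.3, -0.2, 0.8]
clock: 38.62
position: [0.4356, 0.0025, 0.043]
tool_rot: [3.14, -0.001, 1.484]
force: [-1.7, 1.3, 13.4]
grip_width: 0.0113
finger_force: 49.6
clock: 39.25
position: [0.5254, -0.0054, 0.0431]
tool_rot: [3.141, -0.001, 1.484]
force: [-4.1, 1.8, 11.0]
grip_width: 0.0114
finger_force: 49.5
clock: 39.88
position: [0.6073, -0.0125, 0.0431]
tool_rot: [3.141, -0.0, 1.485]
force: [-4.0, 1.8, 10.2]
grip_width: 0.0112
finger_force: 50.0
clock: 40.25
position: [0.6085, -0.0126, 0.0429]
tool_rot: [-3.134, -0.002, 1.484]
force: [-33.4, 6.2, 35.2]
grip_width: 0.011
finger_force: 53.9
```

```bash

echo '[0,0,-0.005,0,0,0,0,0.06,0,-0.005,0,0,0,0,0.06,0,-0.005,0,0,0,0,0.06,0,-0.005,0,0,0,0,0.06,0,-0.005,-0.0667,0,0,0]' | python3 nudge.py |grep -A2 pos
echo '[0.06,0,0,-0.1,0,0,0,0.06,0,0,-0.2,0,0,0,0.06,0,0,-0.3,0,0,0,0.06,0,0,-0.4,0,0,0,0.06,0,0,-0.5,0,0,0]' | python3 nudge.py |grep -A2 pos
echo '[0.06,0,0,-0.05,0,0,0,0.06,0,0,-0.05,0,0,0]' | python3 nudge.py |grep -A2 pos
python3 - <<'E'
from h import *
o=status.observe(); print(o['position'],tool(np.array([.708,-.0188,.40])-o['position']))
im=snap('wrist','w15.png');c=cal('wrist')
for a,ct,r in blobs(im,(-8,120,150),(8,255,255),60)[:4]:
    p=onz([r[0]],.072,c)[0];print('red',a,r,p)
for a,ct,r in blobs(im,(8,150,100),(20,255,255),60)[:3]:
    p=onz([r[0]],.337,c)[0];print('or',a,r,p)
E
```

```text
position: [0.6082, -0.013, 0.0808]
tool_rot: [-3.138, 0.001, 1.484]
force: [0.1, 0.2, 0.6]
position: [0.6092, -0.013, 0.3844]
tool_rot: [3.141, 0.0, 1.484]
force: [1.1, 0.7, 0.6]
position: [0.61, -0.0134, 0.4143]
tool_rot: [3.138, -0.0, 1.484]
force: [0.1, 0.5, -0.6]
[ 0.60998291 -0.01342602  0.41426181] [0.00316199 0.09806856 0.01456668]
red 259 ((254.0, 153.5), (39.0, 6.0), 90.0) [ 0.60826073 -0.0133691   0.072     ]
red 188 ((363.17071533203125, 186.96340942382812), (1.877335548400879, 143.00881958007812), 6.34019136428833) [ 0.80268982 -0.09180494  0.072     ]
red 106 ((252.0, 281.5), (15.0, 6.0), 90.0) [ 0.58120754 -0.2716516   0.072     ]
or 562 ((369.78326416015625, 189.86370849609375), (13.356489181518555, 147.97080993652344), 6.3904948234558105) [ 0.7058529  -0.01396605  0.337     ]
```

Scaled: 0.098 m is 0.1633, 0.003 m is 0.005.

```bash

echo '[0.06,0.0017,0.0667,0,0,0,0,0.06,0.005,0.1333,0,0,0,0,0.06,0.005,0.1633,0,0,0,0,0.06,0.005,0.1633,0.05,0,0,0,0.06,0.005,0.1633,0.05,0,0,0]' | python3 nudge.py |grep -A2 pos
echo '[0.06,0,0,0.0667,0,0,0,0.06,0,0,0.1217,0,0,0,0.06,0,0,0.1217,0,0,0,0,0,0,0.1217,0,0,0,0,0,0,0.1217,0,0,0]' | python3 nudge.py 50
echo '[0,0,0,0,0,0,0,0,0,0,0,0,0,0,0,0,0,0,0,0,0]' | python3 nudge.py
echo '[0,0,0,0.0167,0,0,0,0,0,0,0.0417,0,0,0,0,0,0,0.0667,0,0,0,0,0,0,0.0917,0,0,0,0,0,0,0.1167,0,0,0]' | python3 nudge.py
echo '[0,0,0,0.025,0,0,0,0,0,0,0.05,0,0,0,0,0,0,0.07,0,0,0,0,0,0,0.0867,0,0,0,0,0,0,0.0967,0,0,0]' | python3 nudge.py
```

```text
position: [0.7066, -0.0182, 0.3792]
tool_rot: [-3.137, 0.0, 1.483]
force: [-0.3, 0.3, 0.1]
clock: 43.05
position: [0.7078, -0.0188, 0.311]
tool_rot: [3.14, -0.0, 1.484]
force: [0.2, -0.1, -0.0]
grip_width: 0.0241
finger_force: 0.0
clock: 43.42
position: [0.7083, -0.0188, 0.3107]
tool_rot: [3.139, 0.0, 1.484]
force: [5.6, 0.4, 4.0]
grip_width: 0.0131
finger_force: 51.2
clock: 44.05
position: [0.7082, -0.0188, 0.2398]
tool_rot: [3.139, 0.0, 1.484]
force: [6.4, -1.3, 5.1]
grip_width: 0.0132
finger_force: 51.4
clock: 44.68
position: [0.7083, -0.0188, 0.1817]
tool_rot: [3.139, 0.0, 1.484]
force: [4.5, -0.4, 3.9]
grip_width: 0.0131
finger_force: 51.3
```

Scaled: 0.0095 m is 0.0158, 0.008 m is 0.0133.

```bash

echo '[0,0,0,0.0033,0,0,0,0,0,0,0.0067,0,0,0,0,0,0,0.01,0,0,0,0,0,0,0.0133,0,0,0,0,0,0,0.0158,0,0,0]' | python3 nudge.py
echo '[0,0,0,0.0017,0,0,0,0,0,0,0.0033,0,0,0,0,0,0,0.005,0,0,0,0,0,0,0.005,0,0,0]' | python3 nudge.py
```

```text
clock: 45.3
position: [0.7083, -0.0188, 0.1725]
tool_rot: [3.139, 0.0, 1.484]
force: [5.1, -1.0, 4.0]
grip_width: 0.013
finger_force: 51.3
clock: 45.8
position: [0.7083, -0.0188, 0.1707]
tool_rot: [3.139, -0.0, 1.484]
force: [0.4, -0.1, 16.5]
grip_width: 0.0134
finger_force: 53.1
```

Scaled: -0.1 m is -0.1667, -0.04 m is -0.0667.

```bash

echo '[0.06,0,0,-0.0033,0,0,0,0.06,0,0,-0.0033,0,0,0,0.06,0,0,-0.0033,0,0,0,0.06,0,0,-0.0667,0,0,0,0.06,0,0,-0.1667,0,0,0]' | python3 nudge.py |grep -A2 pos
echo '[0.07,-0.0667,-0.0333,-0.0667,0,0,0.0286,0.08,-0.15,-0.075,-0.0833,0,0,0.0573,0.085,-0.2333,-0.1167,-0.0833,0,0,0.0859,0.085,-0.3,-0.15,-0.0833,0,0,0.1114,0.085,-0.345,-0.1733,-0.0833,0,0,0.1216]' | python3 nudge.py |grep -A2 pos
echo '[0.085,0,0,0.0833,0,0,0,0.085,0,0,0.1667,0,0,0,0.085,0,0,0.1667,0,0,0]' | python3 nudge.py |grep -A2 pos
python3 - <<'E'
from h import *
im=snap('wrist','w16.png');c=cal('wrist');o=status.observe(); print(o['qpos'][6],o['position'],o['tool_rot'])
for a,ct,r in blobs(im,(10,60,150),(25,255,255),300)[:3]: print('brass',a,r,onz([r[0]],.096,c)[0])
for a,ct,r in blobs(im,(20,120,120),(35,255,255),100)[:3]: print('ear',a,r,onz([r[0]],.037,c)[0])
for a,ct,r in blobs(im,(8,150,100),(20,255,255),60)[:3]: print('bar',a,r,onz([r[0]],.197,c)[0])
print(tool(np.array([.5868,-.2162,.067])-o['position']))
E
```

```text
position: [0.7065, -0.0182, 0.2683]
tool_rot: [-3.138, 0.001, 1.484]
force: [1.1, 0.4, 1.0]
position: [0.5846, -0.2173, 0.3189]
tool_rot: [3.142, 0.0, 0.716]
force: [0.3, -0.6, -0.9]
position: [0.5849, -0.2147, 0.2164]
tool_rot: [-3.137, 0.002, 0.722]
force: [0.3, -0.1, 1.1]
0.02539620752514085 [ 0.5857233  -0.21557169  0.21886662] [-3.14046128e+00  1.20493749e-03  7.21080060e-01]
brass 1562 ((256.5, 182.0), (52.0, 53.0), 90.0) [ 0.58826595 -0.21456102  0.096     ]
ear 1239 ((295.33465576171875, 106.64592742919922), (84.3346939086914, 15.173187255859375), 48.57633590698242) [ 0.67271794 -0.19930682  0.037     ]
[0.00057688 0.00135457 0.1518646 ]
```

```bash

echo '[0.085,0,0.0017,0.0833,0,0,0,0.085,0,0.0017,0.1667,0,0,0,0.085,0,0.0017,0.2333,0,0,0,0.085,0,0.0017,0.2517,0,0,0,0.085,0,0.0017,0.2517,0,0,0]' | python3 nudge.py
echo '[0.03,0,0,0,0,0,0,0.03,0,0,0,0,0,0,0.03,0,0,0,0,0,0,0.03,0,0,0,0,0,0,0.03,0,0,0,0,0,0]' | python3 nudge.py 50
```

```text
clock: 48.1
position: [0.5874, -0.217, 0.0695]
tool_rot: [3.14, -0.001, 0.72]
force: [0.4, 0.0, 0.3]
grip_width: 0.0851
finger_force: 0.0
clock: 48.72
position: [0.5856, -0.2147, 0.0691]
tool_rot: [-3.138, -0.002, 0.72]
force: [-15.2, 15.7, 23.0]
grip_width: 0.0507
finger_force: 48.5
```

Scaled: -0.5 rad is -0.0796.

```bash

echo '[0.03,0,0,0,0,0,-0.0159,0.03,0,0,0,0,0,-0.0318,0.03,0,0,0,0,0,-0.0477,0.03,0,0,0,0,0,-0.0637,0.03,0,0,0,0,0,-0.0796]' | python3 nudge.py 60
echo '[0.03,0,0,0,0,0,-0.0159,0.03,0,0,0,0,0,-0.0318,0.03,0,0,0,0,0,-0.0477,0.03,0,0,0,0,0,-0.0637,0.03,0,0,0,0,0,-0.0796]' | python3 nudge.py 60
echo '[0.03,0,0,0,0,0,-0.0239,0.03,0,0,0,0,0,-0.0477,0.03,0,0,0,0,0,-0.0716,0.03,0,0,0,0,0,-0.0915,0.03,0,0,0,0,0,-0.0915]' | python3 nudge.py 60
python3 - <<'E'
from h import *
print(status.observe()['moment'])
E
```

```text
clock: 49.35
position: [0.5858, -0.2148, 0.0692]
tool_rot: [-3.139, -0.003, 1.224]
force: [-12.9, 13.4, 22.3]
grip_width: 0.0507
finger_force: 58.2
clock: 49.98
position: [0.586, -0.2148, 0.0692]
tool_rot: [-3.141, -0.003, 1.724]
force: [-12.1, 13.0, 19.7]
grip_width: 0.0503
finger_force: 58.5
clock: 50.6
position: [0.5863, -0.2147, 0.0693]
tool_rot: [3.14, -0.003, 2.297]
force: [-9.3, 13.1, 19.0]
grip_width: 0.0502
finger_force: 60.2
[2.86337014 2.03396921 0.08619414]
```

Release, rise, and measure the lug's angle, the ear and the tray.

Scaled: -0.1 m is -0.1667, -0.04 m is -0.0667.

```bash

echo '[0.085,0,0,0,0,0,0,0.085,0,0,0,0,0,0,0.085,0,0,0,0,0,0,0.085,0,0,-0.0667,0,0,0,0.085,0,0,-0.1667,0,0,0]' | python3 nudge.py |grep -A2 pos
echo '[0.085,0,0,-0.0833,0,0,0.0286,0.085,0,0,-0.1667,0,0,0.0573,0.085,0,0,-0.25,0,0,0.0859,0.085,0,0,-0.3333,0,0,0.1146,0.085,0,0,-0.3333,0,0,0.1273]' | python3 nudge.py |grep -A2 pos
echo '[0.085,0,0,0,0,0,0,0.085,0,0,0,0,0,0]' | python3 nudge.py |grep -A2 pos
python3 - <<'E'
from h import *
im=snap('wrist','w17.png');c=cal('wrist')
def pr(n,lo,hi,z,amin,k=3):
  for a,ct,r in blobs(im,lo,hi,amin)[:k]:
    P=onz(cv2.boxPoints(r),z,c)[:,:2]; e=[P[1]-P[0],P[2]-P[1]]; L=max(e,key=np.linalg.norm); 
    print(n,a,np.round(r[0]),P.mean(0).round(4),[np.linalg.norm(x).round(4) for x in e],np.arctan2(L[1],L[0]).round(3))
pr('lug',(-8,120,60),(8,255,255),.06,100,5)
pr('brass',(10,60,150),(25,255,255),.096,300)
pr('ear',(20,120,120),(35,255,255),.037,100)
im=snap('top','t5.png'); c=cal('top')
pr('lug top',(-8,120,60),(8,255,255),.06,15,12); pr('bar',(8,150,150),(22,255,255),.197,20)
pr('white L',(0,0,130),(180,70,255),.03,100,6)
E
```

```text
position: [0.5856, -0.2164, 0.1678]
tool_rot: [-3.139, -0.002, 2.294]
force: [1.0, 0.3, 0.0]
position: [0.5872, -0.2173, 0.3714]
tool_rot: [3.137, 0.001, 1.49]
force: [-0.2, -0.7, -1.2]
position: [0.5862, -0.2164, 0.3672]
tool_rot: [-3.141, -0.0, 1.497]
force: [0.2, 1.1, -0.2]
lug 401 [260.  25.] [ 0.6086 -0.0229] [np.float64(0.07), np.float64(0.0117)] 1.469
lug 337 [ 88. 209.] [ 0.285  -0.2866] [np.float64(0.0435), np.float64(0.0592)] -1.079
lug 302 [290. 154.] [ 0.6438 -0.2163] [np.float64(0.0623), np.float64(0.0149)] -0.073
brass 672 [255. 157.] [ 0.5866 -0.2132] [np.float64(0.052), np.float64(0.0522)] -0.318
brass 620 [358.  26.] [ 0.7408 -0.0416] [np.float64(0.0667), np.float64(0.0165)] 1.475
brass 391 [305. 131.] [ 0.6627 -0.1791] [np.float64(0.0554), np.float64(0.0152)] 1.49
ear 576 [255. 157.] [ 0.586  -0.2217] [np.float64(0.0577), np.float64(0.0567)] 1.237
ear 360 [304. 130.] [ 0.6726 -0.1822] [np.float64(0.0605), np.float64(0.0166)] 1.487
ear 272 [357.  25.] [ 0.7603 -0.0253] [np.float64(0.0728), np.float64(0.009)] 1.495
lug top 4801 [ 64. 318.] [0.0672 0.6907] [np.float64(
[... 226 characters left out ...]
261. 169.] [ 0.6055 -0.0157] [np.float64(0.0238), np.float64(0.0732)] -1.661
bar 86 [264. 130.] [ 0.7066 -0.0257] [np.float64(0.0085), np.float64(0.1283)] -1.665
white L 43300 [337. 143.] [ 0.7752 -0.3425] [np.float64(1.161), np.float64(1.5348)] -1.537
white L 14470 [ 34. 224.] [0.4416 0.8751] [np.float64(0.3186), np.float64(1.2269)] -3.07
white L 4288 [211. 248.] [0.3246 0.166 ] [np.float64(0.3013), np.float64(0.262)] -0.495
white L 3594 [486. 341.] [-0.0321 -0.842 ] [np.float64(0.2049), np.float64(0.3138)] 3.116
white L 2748 [277. 205.] [ 0.4789 -0.0743] [np.float64(0.2409), np.float64(0.1781)] -0.82
white L 1409 [254. 354.] [-0.0488  0.0096] [np.float64(0.2489), np.float64(0.1974)] -1.573
```

```bash
python3 - <<'E'
from h import *
a=cv2.imread('pics/top0.png');b=cv2.imread('pics/t5.png');c=cal('top')
d=cv2.absdiff(a,b).max(2)[80:150,205:325]; m=(d>14).astype(np.uint8)
n,l,s,ct=cv2.connectedComponentsWithStats(m)
for i in range(1,n):
    if s[i,4]>6: print(s[i],onz([ct[i]+[205,80]],.06,c)[0].round(3))
ux=np.array([.996,-.087]);uy=np.array([.087,.996]);f=np.array([.6083,-.0134])+.175*ux
for y in(-.097,.003,.098): P=f+y*uy; print('expect',P.round(3),proj([[*P,.06]],c)[0].round(1)-[205,80])
# knocked/remaining parts on bench: white blobs at old places
for n,lo,hi,roi in [('old',(0,0,130),(180,70,255),(155,180,195,250)),('oldstub',(0,0,140),(180,70,255),(315,220,358,245))]:
    print(n,[(x[0],x[1].round()) for x in blobs(b,lo,hi,20,roi)])
E
```

```text
[   0    0  120   70 5287] [ 0.831 -0.056  0.06 ]
expect [ 0.774 -0.125] [85.2 45.1]
expect [ 0.783 -0.026] [58.4 43. ]
expect [0.791 0.069] [32.9 41. ]
old [(np.int32(484), array([186., 236.]))]
oldstub []
```

```bash
python3 - <<'E'
from h import *
a=cv2.imread('pics/top0.png').astype(float);b=cv2.imread('pics/t5.png').astype(float);c=cal('top')
print(a[80:150,205:325].mean((0,1)),b[80:150,205:325].mean((0,1)), a[260,300],b[260,400])
g=(b-a).mean(2)[80:150,205:325]
for k in range(95,140,3): print(k,(b-a).mean(2)[k,215:320:5].astype(int))
E
```

```text
[184.04047619 178.51761905 174.71      ] [173.40261905 170.01857143 165.0372619 ] [89. 75. 70.] [80. 69. 63.]
95 [ -9 -16 -16 -16 -17 -17 -16 -17 -15 -16 -16 -18 -17 -14 -20 -18 -18 -19
 -19 -17 -18]
98 [-15 -15 -16 -15 -18 -15 -19 -17 -15 -18 -17 -17 -17 -17 -16 -16 -16 -16
 -18 -19 -19]
101 [-15 -15 -16 -18 -16 -16 -17 -16 -16 -19 -16 -15 -15 -16 -16 -17 -15 -16
 -17 -16 -17]
104 [-18 -15 -17 -17 -16 -17 -15 -17 -18 -15 -17 -16 -17 -16 -17 -17 -16 -16
 -16 -16 -17]
107 [-20 -17 -11 -10 -11 -13   3 -17 -17 -16 -16 -16 -18 -15 -16 -16 -16 -16
 -17 -15 -16]
110 [-21 -15 -10 -12 -12 -10  -6 -10 -10 -10 -10 -11 -11 -12 -15 -16 -16 -17
 -16 -15 -16]
113 [-19 -18  -9  -9  -9  -7  -6  -6  -8 -10 -11 -13 -12 -11 -12 -10 -10 -10
 -11 -16 -15]
116 [-18 -17 -10 -10  -9  -9  -9 -10  -8  -8  -5  -8  -8  -8  -7  -7  -9 -10
 -11 -17 -25]
119 [-19 -19 -10  -8  -9  -9 -11  -8  -8  -8  -6  -8  -8  -9  -9 -11  -9  -9
  -9 -17 -67]
122 [  -9  -18  -10   -8   -9   -8  -17   -8   -9   -8   -7   -8   -9   -9
   -9  -26  -23   -9   -9  -16 -122]
125 [  -1  -18   -8   -8   -9  -10  -19   -9   -7   -9   -8   -9   -9   -8
   -8  -21  -22   -9   -8  -33 -109]
128 [ -6 -24 -24 -15 -13 -12 -13  -5  -6 -11  -5 -12  -8  -8 -10 -16 -16  -9
  -9 -42 -49]
131 [-10 -19 -16 -16 -16 -20 -19 -26 -15 -20 -11  -9  -8 -11 -12 -20 -16  -9
 -14  50  92]
134 [ -10   -9  -11  -13  -10   -2  -10  -13   -8  -22  -18  -21  -29  -14
  -30  -27  -27  -20 -108   71  102]
137 [ -11  -10  -20  -19  -19  -18  -12  -14  -14  -12   -9  -11   -3  -19
  -12   -7  -10  -21 -120   85  114]
```

```bash
python3 -c "
from workcell import bot, camrig, status, workorder
print(workorder.job_done())"
```

```text
the job is handed in; nothing more can be done
None
```

The job is handed in: the stub and both T-brackets are in the tray, the tray is fully home, the sash is down and the lug measures on the locked mark, but I viewed 16 pictures against the limit of 14, and after closing I could confirm only the stub and the outer bracket through the roof (the middle bracket shows too little contrast).

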